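# Check-weigh the part tins, then lock them in the chest

## Robot

A 6-joint arm with a two-finger parallel gripper is mounted at the origin on a cart in front of the work surface, level with it; the furniture and walls round the work are solid. World frame = base frame: x ahead of the robot, y to its left, z up, the work surface at z = 0. Lengths are in m, angles in rad, forces in N, time in s.
With the tool pointing down it reaches from about 0.375 to 0.825 m from the base axis. Payload 5.5 kg.
Tool frame: the origin (TCP) lies midway between the tips of the shut fingers; the grasp point (between the pads) lies 19 mm behind it; x points along the fingers, z is the direction in which the jaws open and shut, and the axes are right-handed (so a half turn about x gives the same grasp; the last joint's range is limited). The gripper opens to 85 mm and grips with 20 to 120 N. Pads are 22 mm wide; open, the fingers measure 114 mm over their backs; the gripper's body (76 mm by 85 mm) begins 54 mm behind the grasp point. The pads swing forward as they close: fully open they stand 13 mm farther back than shut.
Start: joints at [-1.195, 0.314, -0.047, 1.21, 0, 1.571], TCP at [0.22, -0.558, 0.231] pointing down, gripper open.
Joint ranges: [-2.67, 2.67], [-0.69, 1.73], [-1.03, 1.25], [-2.08, 2.16], [-1.42, 1.45], [-3.14, 3.14]. Speed limits (rad/s): [2.39, 2.39, 3.01, 3.14, 3.14, 3.14].

## Interface

Orientations are given as a rotation vector (axis times angle).
In Python, from cell import * gives the robot as it stands.
- The arm moves only by the tool step_arm, never from a script. Its argument "moves" is a list of rows, each a list of 7 numbers: the gripper's target within -1 to 1 (fully open at 1, half-way at 0, shut at -1), then the shift along the tool's x, y, z normalised to -1 to 1, where 1 is 60 cm, then the turn, a rotation vector about the tool's x, y, z normalised to -1 to 1, where 1 is 90 degrees. In form: [[claw, x, y, z, wx, wy, wz], ...]. A call has exactly 10 rows; each row shifts and turns the commanded pose from where the row before left it, along the tool's axes as they then stand; what a row does not reach is not made up. A row lasts 1/12 s, in which the tool goes at most 41.7 mm and 7.16 degrees, less where a joint would pass 70% of its speed; a pose out of reach is approached as far as the arm can. A call with a number of a shift or a turn outside -1 to 1 is refused whole. A call with a gripper value outside its range is refused whole. The fingers move at their own pace and stop on an object; "newtons" is the grip in N (left out, the last holds). Time passes only in rows, so rows that do not move let the fingers close, or fill a call up. It gives the time, the measured TCP pose, the force and the opening at its end, in the units of the state.
- observe(): the state, without advancing time (a new reading comes with each control period).
- grab_frame(name): name is "scene" or "side" or "wrist"; returns the picture (420x560x3 uint8, red, green, blue); there is no depth.
- camera_params(name): a dict with "camera_matrix" (3x3 intrinsics, pixels), "world_to_cam" (4x4, takes a point from world to camera coordinates); the wrist camera has in their place "tool_from_camera" (4x4, takes a point from camera to tool coordinates, whose origin is the TCP and whose axes are the tool frame's). Camera axes: x right, y down, z forward; pixel columns grow to the right and rows downward; lengths in m; the calibration is good to about 2 mm. The wrist camera is an equidistant fisheye: a pixel r from the principal point sees the ray r / f radians off the axis. A picture is of the moment at which its call begins: read the wrist's pose just before it. camera_params takes no time and is no camera call.
- hand_in(): hands the job in, once; it reports no verdict.
The state is a dict: "clock": time; "joints": joint angles; "joint_vel": joint speeds; "joint_torque": joint torques, N m; "tool_pos": TCP position; "ee_rot": TCP orientation; "ft_force": force on the tool from outside, world axes, zero at the start; "torque": the same for the moment, N m; "grip_width": finger opening in m.
Only numpy, scipy, OpenCV 4.12 (cv2) and the standard library are available. Lean on these libraries where they do the work, as an engineer would, in place of code of your own. Each camera call takes 0.05 s, during which the arm holds its last target.

## Task

Check the weight of the round grey part tins on the two-pan balance: stand whichever of the brass weights (200 g and 100 g) it takes on the empty pan until the beam comes level with all the tins still on their pan, and let it rest level for a moment with the gripper empty and off the balance. Then move every tin from the balance into the well of the wooden chest, close the lid fully, swing the steel hasp plate over the staple until it lies flat, and push the orange-handled locking pin through the staple loop from either end, right up to its handle. Leave the wooden pot, the black jar and the watch dial where they are; the weights may stay on the pan.

Things in the scene. Friction and masses are not known exactly. Their poses are not given: they have to be found in the camera images.
- balance: fixed two-pan balance, 170 mm along its y, pans 122 mm along its x; origin under the centre of its base on the bench, z up; pan A stands on its +y side, pan B on its -y side, pan centres 46 mm from the origin along y; tins start in a row along x on pan A at about x = -39, 0 and +39 mm
- balance_beam (a joint): tilt of the balance beam in rad: 0 is level, positive when pan A is up and pan B down; stops at about -0.22 and 0.22 (pans 10 mm off level). One 100 g piece too many or too few drives it to its stop; equal loads bring it level in about a second. Where on a pan a piece stands does not matter; the pans stay horizontal
- pan_a_top (a point): centre of the upper face of pan A (+y side), the pan that carries the tins, axes as the balance; 50 mm above the bench when level; the plate is 122 mm in x by 74 mm in y with a rim 3 mm thick that stands 4 mm proud
- pan_b_top (a point): centre of the upper face of pan B (-y side), empty at the start, same size and axes as pan A: the two weights fit side by side along x
- tin0: round grey aluminium part tin, 36 mm across, 19 mm high, 100 g, closed; origin at the centre of its underside, z up; two or three tins are present
- tin1: round grey aluminium part tin, 36 mm across, 19 mm high, 100 g, closed; origin at the centre of its underside, z up; two or three tins are present
- tin2: round grey aluminium part tin, 36 mm across, 19 mm high, 100 g, closed; origin at the centre of its underside, z up; two or three tins are present
- weight_200: large brass weight, 200 g (as heavy as two tins): a cylinder 36 mm across and 26 mm high with a knob 17 mm across on top, 41 mm high in all; origin at the centre of its underside, z up; stands on the bench at the right of the chest
- weight_100: small brass weight, 100 g (as heavy as one tin): a cylinder 29 mm across and 21 mm high with a knob 17 mm across on top, 36 mm high in all; origin at the centre of its underside, z up; stands on the bench at the right of the chest
- chest: fixed wooden chest, 148 mm along its x by 140 mm along its y; origin under its centre on the bench; x points to the robot's left, to the lid hinge, y points to the robot, z up. Right part (x -74 to -22 mm): solid ledge, top 114 mm above the bench, that carries the staple. Left part: open well with 5 mm walls, rim 106 mm above the bench
- chest_well (a point): centre of the well's floor, axes as the chest; floor 76 mm above the bench, well 86 mm in x by 130 mm in y, 30 mm deep
- lid (a joint): angle of the chest lid in rad: 0 shut, grows as it opens, stop at 2.4; hinge axis along the chest's y at chest x = 74 mm, z = 110 mm. Stiff: it stays where it is left (about 0.1 N m of friction, plus its weight of 0.12 kg). Lid 95 mm by 140 mm in y, 8 mm thick; when shut its top is level with the ledge, 114 mm above the bench
- lid_edge (a point): middle of the lid's free edge (the edge away from its hinge), on the lid's outer face; x along the lid toward the hinge, y along the edge, z out of the outer face. The hasp is fixed here and covers 28 mm to either side of the middle; beyond it the lid's outer face is bare
- hasp (a joint): angle of the hasp plate against the lid in rad: 0 when it reaches straight out past the lid's edge (with the lid shut: lying flat over the ledge, slot over the staple), 3.14 would be folded back on the lid; starts at 2.2 to 2.6. A light friction of 0.02 N m holds it where it is left
- hasp_hinge (a point): middle of the hasp's hinge, at the lid's free edge, 3 mm above the lid's outer face; -x points along the plate to its end, y along the hinge axis
- hasp_end (a point): middle of the free end of the hasp plate, 52 mm from its hinge; steel plate 56 mm wide (y), 4 mm thick, with a slot 12 mm wide and 30 mm long down its middle
- staple_eye (a point): centre of the opening of the staple loop on the chest's ledge, 16 mm above the ledge, axes as the chest. The loop stands upright in the chest's x-z plane, so the pin goes through along the chest's y. Opening 13 mm wide (x), and with the hasp flat below it 24 mm high, from 12 mm below to 12 mm above this point; wire 5.6 mm thick; top of the loop 34 mm above the ledge
- pin: loose locking pin, 50 g: orange square handle 18 x 18 mm, 34 mm long, with a round steel shank 8 mm thick and 42 mm long out of its +y end; lies level on its handle; origin at the centre of the handle's underside, y along the pin toward the tip (any of its four long faces may be down); too thick at the handle to go through the staple
- pin_shoulder (a point): on the pin's axis where the shank leaves the handle; axes as the pin
- pin_tip (a point): end of the shank, on the pin's axis
- oil_pot: small turned wooden pot, 31 mm across, 32 mm high, behind the chest; origin at its underside; leave it
- ink_jar: black jar, 32 mm across, 45 mm high, behind the chest; origin at its underside; leave it
- dial: round watch dial on a grey ring, 36 mm across, 8 mm high, near the balance; origin at its underside; leave it

How it is judged:
On the way, in this order (a step that is already met when the one before it is completed fails the run):
1. the beam rests level with every tin on pan A, the gripper empty and off the balance (value of joint balance_beam between -0.06 and 0.06 rad and x of tin0 in the frame of pan_a_top between -0.062 and 0.062 m and y of tin0 in the frame of pan_a_top between -0.038 and 0.038 m and z of tin0 in the frame of pan_a_top between -0.006 and 0.008 m and x of tin1 in the frame of pan_a_top between -0.062 and 0.062 m and y of tin1 in the frame of pan_a_top between -0.038 and 0.038 m and z of tin1 in the frame of pan_a_top between -0.006 and 0.008 m and x of tin2 in the frame of pan_a_top between -0.062 and 0.062 m and y of tin2 in the frame of pan_a_top between -0.038 and 0.038 m and z of tin2 in the frame of pan_a_top between -0.006 and 0.008 m and contact force between each of the arm, the fingers and balance below 0.3 N and contact force between the fingers and anything else below 0.3 N), for 0.6 s.
2. every tin is in the well and the lid is shut (x of tin0 in the frame of chest_well between -0.045 and 0.045 m and y of tin0 in the frame of chest_well between -0.067 and 0.067 m and z of tin0 in the frame of chest_well between -0.01 and 0.04 m and x of tin1 in the frame of chest_well between -0.045 and 0.045 m and y of tin1 in the frame of chest_well between -0.067 and 0.067 m and z of tin1 in the frame of chest_well between -0.01 and 0.04 m and x of tin2 in the frame of chest_well between -0.045 and 0.045 m and y of tin2 in the frame of chest_well between -0.067 and 0.067 m and z of tin2 in the frame of chest_well between -0.01 and 0.04 m and value of joint lid below 0.06 rad), for 0.2 s.
3. the hasp lies flat over the staple on the shut lid (value of joint lid below 0.06 rad and value of joint hasp below 0.12 rad), for 0.2 s.
At the end, for the whole second after the job is handed in: every tin is in the well, the lid shut (0.06 rad), the hasp flat over the staple (0.12 rad), and the pin at rest through the loop from either side, its shoulder within 12 mm of the loop's middle, its tip at least 26 mm beyond (all of step 3 and x of tin0 in the frame of chest_well between -0.045 and 0.045 m and y of tin0 in the frame of chest_well between -0.067 and 0.067 m and z of tin0 in the frame of chest_well between -0.01 and 0.04 m and x of tin1 in the frame of chest_well between -0.045 and 0.045 m and y of tin1 in the frame of chest_well between -0.067 and 0.067 m and z of tin1 in the frame of chest_well between -0.01 and 0.04 m and x of tin2 in the frame of chest_well between -0.045 and 0.045 m and y of tin2 in the frame of chest_well between -0.067 and 0.067 m and z of tin2 in the frame of chest_well between -0.01 and 0.04 m and ((y of pin_shoulder in the frame of staple_eye between -0.012 and 0 m and y of pin_tip in the frame of staple_eye above 0.026 m) or (y of pin_shoulder in the frame of staple_eye between 0 and 0.012 m and y of pin_tip in the frame of staple_eye below -0.026 m)) and x of pin_shoulder in the frame of staple_eye between -0.009 and 0.009 m and x of pin_tip in the frame of staple_eye between -0.02 and 0.02 m and z of pin_shoulder in the frame of staple_eye between -0.014 and 0.012 m and z of pin_tip in the frame of staple_eye between -0.025 and 0.02 m and linear speed of pin below 0.02 m/s); the robot touches nothing.
It fails at once if the wooden pot is shifted by more than 30 mm (distance of oil_pot from where it was at the start of the episode above 0.03 m).
It fails at once if the black jar is shifted by more than 30 mm (distance of ink_jar from where it was at the start of the episode above 0.03 m).
It fails at once if the watch dial is shifted by more than 30 mm (distance of dial from where it was at the start of the episode above 0.03 m).
Of tin0, tin1, tin2 only 2 to 3 are there at a start; the rules pass over those that are not, and their reading is None.
At some moment in a run one of weight_200, weight_100 may be knocked a few centimetres aside while the robot is not near it.
Once in a run the grip may slacken for a moment while it holds something.
It also fails if it takes over 210 s, if anything falls off the work surface, if the arm or the gripper's body presses on something with over 40 N, if the wrist force passes 120 N, or if a joint passes its speed limit or range.

## Working session

There is one attempt and no reset: what is moved stays moved. The work goes in short steps, Python scripts to look and compute and a tool call to move; the robot and the scene stay as the last step left them, time stands still between calls to the robot, and variables do not carry over. Pictures are saved under pics/ and viewed, and the job is handed in when it is done.

Besides the shell and the picture viewer there is one more tool, called after "Call:" as name([rows], argument=value, ...), one row to a line, values as JSON. step_arm: Moves the arm, as the interface text tells. Scaled input: -1 to 1 covers 60 cm each way for a shift and 90 degrees each way for a turn. Its arguments: {"type":"object","properties":{"moves":{"type":"array","items":{"type":"array","items":{"type":"number"}}},"newtons":{"type":"number"}},"required":["moves"]}

```bash
ls; mkdir -p pics; python3 - <<'E'
from cell import *
import cv2,numpy as np
s=observe();print(s)
for n in ["scene","side","wrist"]:
    f=grab_frame(n);cv2.imwrite(f"pics/{n}0.png",f[:,:,::-1])
    p=camera_params(n)
    for k,v in p.items(): print(n,k,np.round(v,4).tolist())
E
```

```text
pics
{'clock': 0.0, 'joints': array([-1.19501409e+00,  3.14226398e-01, -4.80507127e-02,  1.21018481e+00,
        4.47343297e-06,  1.57081246e+00]), 'joint_vel': array([ 0.00044062,  0.0005827 ,  0.00016695,  0.00026382, -0.00019293,
        0.00043402]), 'joint_torque': array([-1.02684600e-03, -5.39590859e+01,  3.39746761e+01,  1.93270046e-02,
       -1.99068290e-04,  1.36070466e-05]), 'tool_pos': array([ 0.21999715, -0.55761386,  0.23044676]), 'ee_rot': array([ 0.92906223,  1.36526748, -0.92751001]), 'ft_force': array([-0.93860174, -0.10760759, -0.6519118 ]), 'torque': array([-0.01509072,  0.01623   ,  0.03014687]), 'grip_width': 0.08549758156865746}
scene camera_matrix [[514.9814, 0.0, 281.2967], [0.0, 514.9814, 206.859], [0.0, 0.0, 1.0]]
scene world_to_cam [[0.4572, -0.889, -0.0258, -0.2455], [-0.4053, -0.1824, -0.8958, 0.2844], [0.7917, 0.42, -0.4437, 0.9011], [0.0, 0.0, 0.0, 1.0]]
side camera_matrix [[438.2901, 0.0, 272.652], [0.0, 438.2901, 207.2027], [0.0, 0.0, 1.0]]
side world_to_cam [[0.9649, -0.2619, 0.02, -0.4898], [-0.139, -0.5736, -0.8073, 0.1396], [0.2229, 0.7761, -0.5899, 1.1061], [0.0, 0.0, 0.0, 1.0]]
wrist camera_matrix [[325.1923, 0.0, 274.362], [0.0, 325.1923, 208.3341], [0.0, 0.0, 1.0]]
wrist tool_from_camera [[-0.0008, -0.2841, 0.9588, -0.1419], [0.0005, -0.9588, -0.2841, 0.0711], [1.0, 0.0003, 0.0009, -0.0006], [0.0, 0.0, 0.0, 1.0]]
```

View pics/scene0.png

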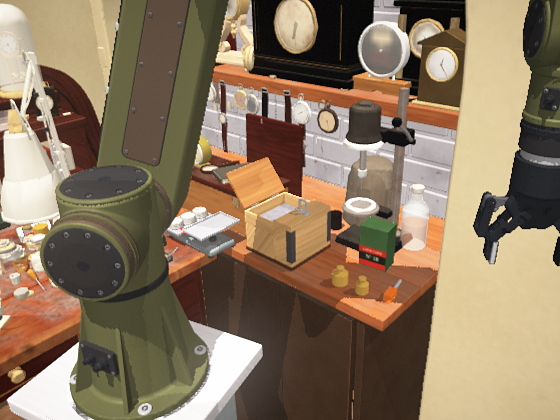

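View pics/side0.png

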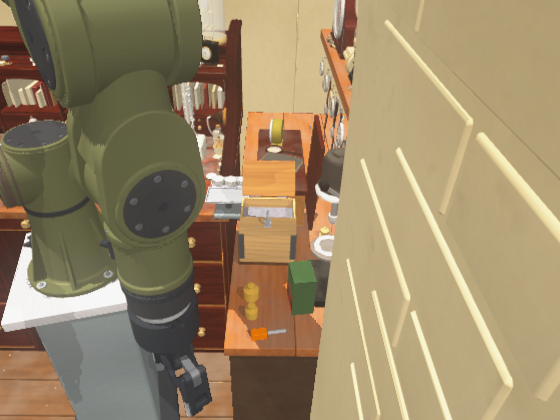

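View pics/wrist0.png

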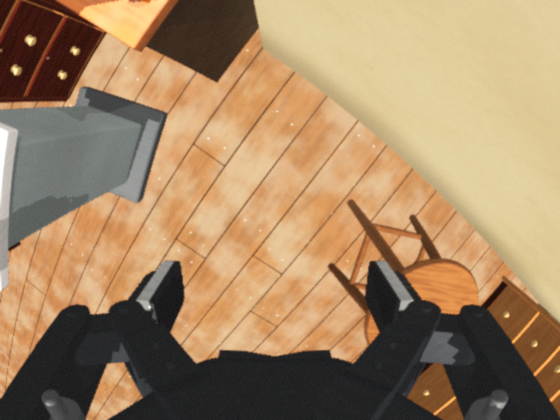

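The scene view shows the balance at ~(205,228), the chest at ~(285,225) with its lid open, brass weights at (340,277) and (361,286), and the pin at ~(392,292). The side view shows the tins at ~(222,182). I'll zoom in.

```bash
python3 - <<'E'
import cv2
a=cv2.imread('pics/scene0.png');b=cv2.imread('pics/side0.png')
cv2.imwrite('pics/z1.png',cv2.resize(a[140:310,155:415],None,fx=3,fy=3,interpolation=cv2.INTER_CUBIC))
cv2.imwrite('pics/z2.png',cv2.resize(b[140:350,185:345],None,fx=2.8,fy=2.8,interpolation=cv2.INTER_CUBIC))
E
```

```text
(no output)
```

View pics/z1.png

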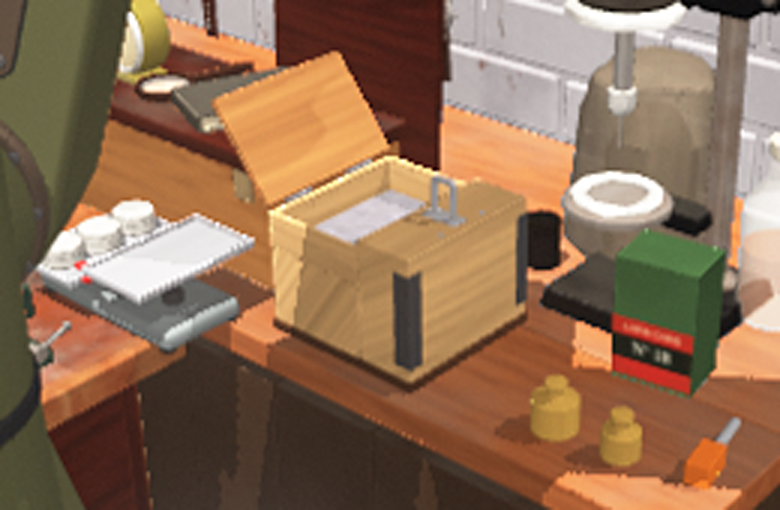

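View pics/z2.png

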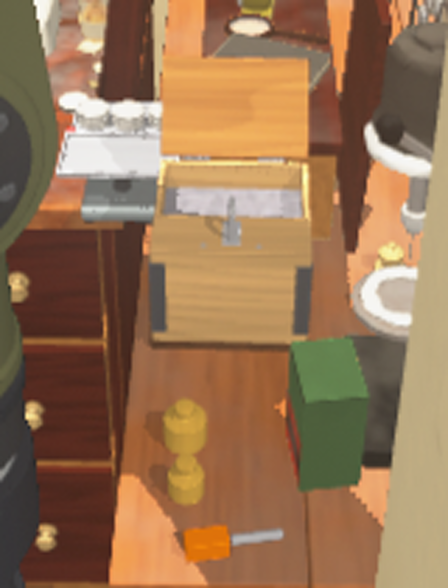

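```bash
cat > h.py <<'E'
import numpy as np, cv2
from cell import *
from scipy.spatial.transform import Rotation as R
def toolT(s=None):
    s=s or observe();T=np.eye(4);T[:3,:3]=R.from_rotvec(s['ee_rot']).as_matrix();T[:3,3]=s['tool_pos'];return T
def ray(n,px,T=None):
    p=camera_params(n);K=np.array(p['camera_matrix']);px=np.asarray(px,float)
    d=np.array([(px[0]-K[0,2])/K[0,0],(px[1]-K[1,2])/K[1,1],1])
    if n=='wrist':
        r=np.hypot(d[0],d[1]);d=np.array([np.sin(r)*d[0]/r,np.sin(r)*d[1]/r,np.cos(r)]) if r>1e-9 else d
        M=(toolT() if T is None else T)@np.array(p['tool_from_camera'])
    else: M=np.linalg.inv(np.array(p['world_to_cam']))
    return M[:3,3],M[:3,:3]@d/np.linalg.norm(d)
def onz(n,px,z,T=None):
    o,d=ray(n,px,T);return o+d*(z-o[2])/d[2]
def tri(n1,p1,n2,p2,T1=None,T2=None):
    o1,d1=ray(n1,p1,T1);o2,d2=ray(n2,p2,T2)
    A=np.c_[d1,-d2];t=np.linalg.lstsq(A,o2-o1,rcond=None)[0]
    a=o1+d1*t[0];b=o2+d2*t[1];return (a+b)/2,np.linalg.norm(a-b)
def proj(n,P,T=None):
    p=camera_params(n);K=np.array(p['camera_matrix']);P=np.r_[P,1]
    if n=='wrist':
        c=np.linalg.inv((toolT() if T is None else T)@np.array(p['tool_from_camera']))@P
        r=np.hypot(c[0],c[1]);th=np.arctan2(r,c[2]);return np.array([K[0,2]+K[0,0]*th*c[0]/r,K[1,2]+K[1,1]*th*c[1]/r])
    c=np.array(p['world_to_cam'])@P;return (K@(c[:3]/c[2]))[:2]
E
python3 - <<'E'
from h import *
z1=lambda u,v:(u/3+155,v/3+140)
z2=lambda u,v:(u/2.8+185,v/2.8+140)
def two(name,a,b): 
    p,e=tri('scene',z1(*a),'side',z2(*b)); print(name,p.round(4),round(e,4))
two('knob200',(556,380),(184,407));two('knob100',(623,412),(186,460))
two('handle',(703,463),(207,543));two('tip',(737,423),(282,534))
two('staple top',(443,183),(231,200))
two('ledge corner r near',(400,262),(152,252))
two('ledge corner r far',(524,197),(309,250))
two('lid corner near', (213,97),(163,60));two('lid corner far',(340,52),(308,60))
for t in [(133,212),(100,229),(66,244)]: print('tin',onz('scene',z1(*t),0.059))
for t in [(126,107),(94,107),(70,100)]: print('tin side',onz('side',z2(*t),0.059))
print(onz('scene',z1(198,216),.06),onz('scene',z1(254,240),.06),onz('scene',z1(128,298),.06))
for p,z in (((735,268),0.07),((615,375),0)):print('box',onz('scene',z1(*p),z))
E
```

```text
knob200 [ 0.396  -0.2169  0.0383] 0.0017
knob100 [ 0.3852 -0.2702  0.0341] 0.0009
handle [ 0.3879 -0.329   0.0062] 0.001
tip [ 0.4452 -0.3364  0.0066] 0.0007
staple top [ 0.4664 -0.0935  0.1431] 0.0055
ledge corner r near [ 0.3964 -0.0937  0.1053] 0.0038
ledge corner r far [ 0.5246 -0.1367  0.1124] 0.0027
lid corner near [0.4478 0.094  0.1838] 0.0055
lid corner far [0.5803 0.0542 0.1846] 0.0018
tin [0.45954881 0.19487376 0.059     ]
tin [0.421836   0.20173052 0.059     ]
tin [0.38813472 0.21125483 0.059     ]
tin side [0.42918044 0.20960169 0.059     ]
tin side [0.39558286 0.21759442 0.059     ]
tin side [0.37256444 0.2376923  0.059     ]
[0.47459014 0.13847457 0.06      ] [0.45689718 0.07222841 0.06      ] [0.33471549 0.11087809 0.06      ]
box [ 0.55457337 -0.29975814  0.07      ]
box [ 0.47781414 -0.23350545  0.        ]
```

```bash
cat >> h.py <<'E'
def plan(pos,down_yaw=None,Rt=None):
    """print remaining tool-frame shift (units) and turn (units) from the current measured pose.
    down_yaw: angle (deg) in world xy of tool z (jaw axis), tool pointing down"""
    T=toolT()
    if down_yaw is not None:
        a=np.radians(down_yaw);x=np.array([0,0,-1.]);z=np.array([np.cos(a),np.sin(a),0]);Rt=np.c_[x,np.cross(z,x),z]
    if Rt is None: Rt=T[:3,:3]
    d=T[:3,:3].T@(np.array(pos)-T[:3,3]);w=R.from_matrix(T[:3,:3].T@Rt).as_rotvec()
    print('tcp',T[:3,3].round(4),'shift units(before turn)',(d/.6).round(4),'mm',(d*1e3).round(1),'turn units',(w/(np.pi/2)).round(4))
    d2=Rt.T@(np.array(pos)-T[:3,3]);print('  shift if turned first',(d2/.6).round(4))
    return
E
python3 - <<'E'
from h import *
T=toolT();print(T.round(4))
plan([.42,-.27,.25],-90)
plan([.42,-.27,.25],90)
E
```

```text
[[-5.000e-04  9.302e-01  3.670e-01  2.200e-01]
 [ 1.200e-03  3.670e-01 -9.302e-01 -5.577e-01]
 [-1.000e+00 -0.000e+00 -1.300e-03  2.306e-01]
 [ 0.000e+00  0.000e+00  0.000e+00  1.000e+00]]
tcp [ 0.22   -0.5577  0.2306] shift units(before turn) [-0.0319  0.486  -0.3238] mm [ -19.1  291.6 -194.3] turn units [ 2.392e-01 -8.000e-04  2.000e-04]
  shift if turned first [-0.0323  0.3333 -0.4795]
tcp [ 0.22   -0.5577  0.2306] shift units(before turn) [-0.0319  0.486  -0.3238] mm [ -19.1  291.6 -194.3] turn units [-1.7608e+00 -2.0000e-04 -1.2000e-03]
  shift if turned first [-0.0323 -0.3333  0.4795]
```

Call:
step_arm([
  [1,-0.02,0,0,0.06,0,0],
  [1,-0.02,0,0,0.06,0,0],
  [1,-0.02,0,0,0.06,0,0],
  [1,-0.02,0,0,0.06,0,0],
  [1,0,0.037,-0.053,0,0,0],
  [1,0,0.037,-0.053,0,0,0],
  [1,0,0.037,-0.053,0,0,0],
  [1,0,0.037,-0.053,0,0,0],
  [1,0,0.037,-0.053,0,0,0],
  [1,0,0.037,-0.053,0,0,0],
], newtons=30)

```text
clock: 0.98
tool_pos: [0.3541, -0.3658, 0.2791]
ee_rot: [1.211, 1.209, -1.21]
ft_force: [0.6, -0.8, 0.1]
grip_width: 0.0852
```

```bash
python3 - <<'E'
from h import *
T=toolT();print(T.round(4)); f=grab_frame('wrist');cv2.imwrite('pics/w1.png',f[:,:,::-1]);np.save('w1T.npy',T)
plan([.39,-.27,.25],-90)
E
```

```text
[[-1.000e-04  1.000e+00 -1.700e-03  3.541e-01]
 [ 2.000e-04 -1.700e-03 -1.000e+00 -3.658e-01]
 [-1.000e+00 -1.000e-04 -2.000e-04  2.791e-01]
 [ 0.000e+00  0.000e+00  0.000e+00  1.000e+00]]
tcp [ 0.3576 -0.3605  0.2793] shift units(before turn) [ 0.0496  0.0544 -0.1504] mm [ 29.8  32.6 -90.2] turn units [ 0.0023 -0.003  -0.0018]
  shift if turned first [ 0.0488  0.054  -0.1508]
```

View pics/w1.png

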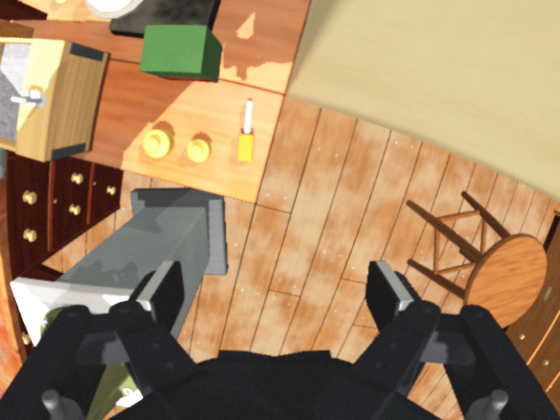

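Call:
step_arm([
  [1,0,0,-0.04,0,0,0],
  [1,0,0,-0.05,0,0,0],
  [1,0,0,-0.05,0,0,0],
  [1,0,0,-0.05,0,0,0],
  [1,0,0,-0.03,0,0,0],
  [1,0,0,0,0,0,0],
  [1,0,0,0,0,0,0],
  [1,0,0,0,0,0,0],
  [1,0,0,0,0,0,0],
  [1,0,0,0,0,0,0],
])

```text
clock: 1.87
tool_pos: [0.3538, -0.2363, 0.2791]
ee_rot: [1.211, 1.208, -1.211]
ft_force: [0.4, -0.2, -0.1]
grip_width: 0.0856
```

```bash
python3 - <<'E'
from h import *
T=toolT(); f=grab_frame('wrist');cv2.imwrite('pics/w2.png',f[:,:,::-1]);np.save('w2T.npy',T)
print(T[:3,3])
E
```

```text
[ 0.35378604 -0.23633778  0.27912886]
```

View pics/w2.png

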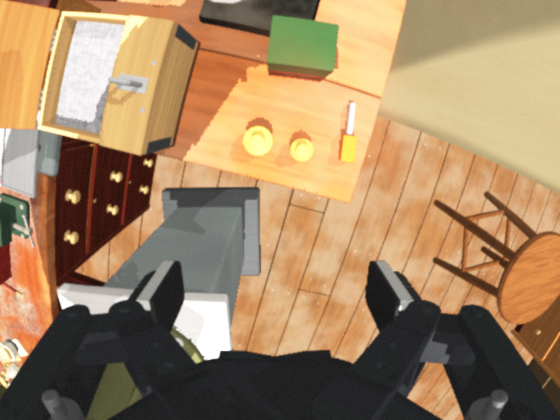

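Call:
step_arm([
  [1,-0.025,0,-0.05,0,0,0],
  [1,-0.025,0,-0.06,0,0,0],
  [1,-0.025,0,-0.06,0,0,0],
  [1,-0.025,0,-0.06,0,0,0],
  [1,0,0,-0.06,0,0,0],
  [1,0,0,-0.06,0,0,0],
  [1,0,0,-0.04,0,0,0],
  [1,0,0,0,0,0,0],
  [1,0,0,0,0,0,0],
  [1,0,0,0,0,0,0],
])

```text
clock: 2.75
tool_pos: [0.3543, -0.002, 0.3393]
ee_rot: [1.21, 1.208, -1.211]
ft_force: [-0.1, -0.1, -0.0]
grip_width: 0.0854
```

```bash
python3 - <<'E'
from h import *
T=toolT(); f=grab_frame('wrist');cv2.imwrite('pics/w3.png',f[:,:,::-1]);np.save('w3T.npy',T)
print(T[:3,3])
E
```

```text
[ 0.35426722 -0.00197181  0.33925953]
```

View pics/w3.png

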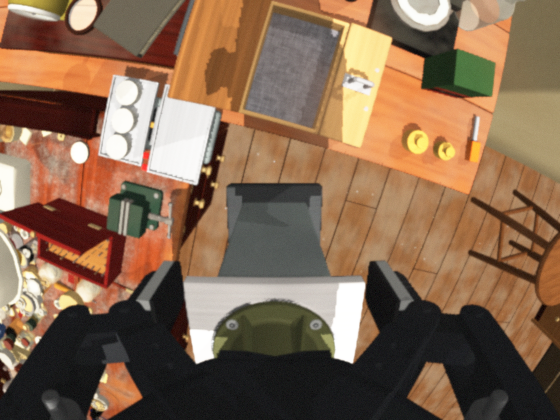

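Three tins are visible at (130,92), (123,120) and (119,145), with the dial at (82,152), the chest staple at (355,85) and the weights at (418,141) and (446,151). Next I'll measure them.

```bash
python3 - <<'E'
from h import *
T2=np.load('w2T.npy');T3=np.load('w3T.npy')
a=cv2.imread('pics/w2.png');b=cv2.imread('pics/w3.png')
hsv=cv2.cvtColor(a,cv2.COLOR_BGR2HSV)
m=cv2.inRange(hsv,(18,170,120),(34,255,255));m[200:]=0
n,l,st,c=cv2.connectedComponentsWithStats(m)
for i in range(1,n):
    if st[i,4]>60: print(st[i],c[i],'z.03',onz('wrist',c[i],.03,T2)[:2].round(4))
cv2.imwrite('pics/z3.png',cv2.resize(a[60:200,220:400],None,fx=4,fy=4,interpolation=cv2.INTER_CUBIC))
cv2.imwrite('pics/z4.png',cv2.resize(b[60:200,60:240],None,fx=4,fy=4,interpolation=cv2.INTER_CUBIC))
cv2.imwrite('pics/z5.png',cv2.resize(b[0:160,230:410],None,fx=3.7,fy=3.7,interpolation=cv2.INTER_CUBIC))
E
```

```text
(no output)
```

View pics/z3.png

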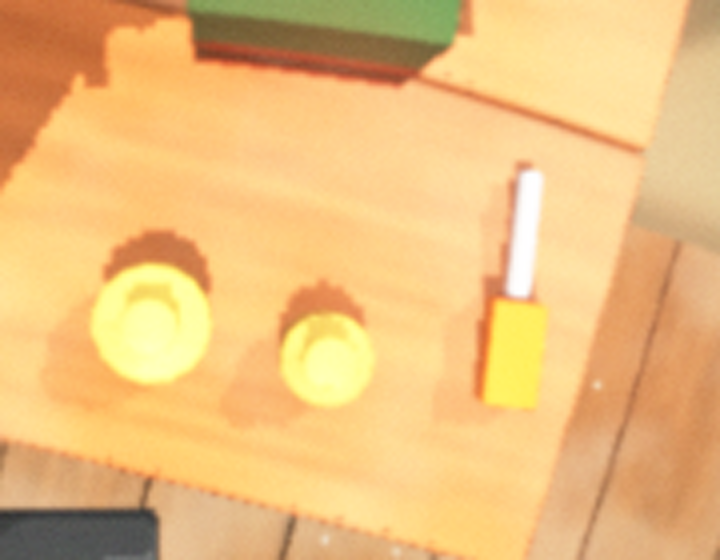

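View pics/z4.png

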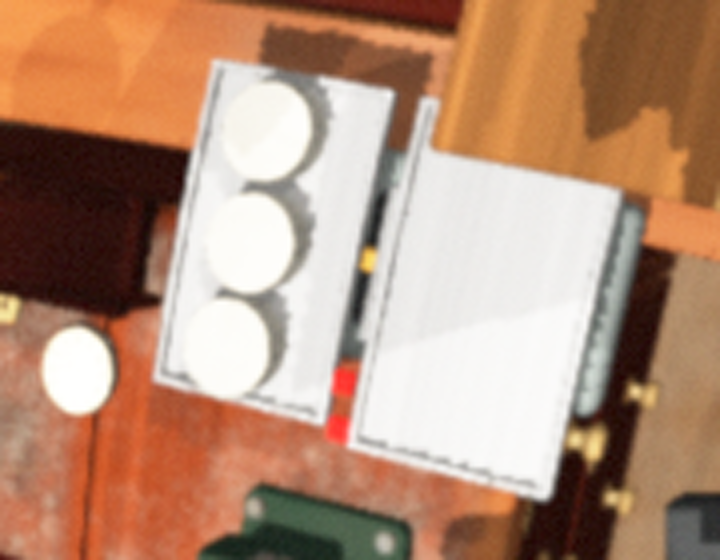

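View pics/z5.png

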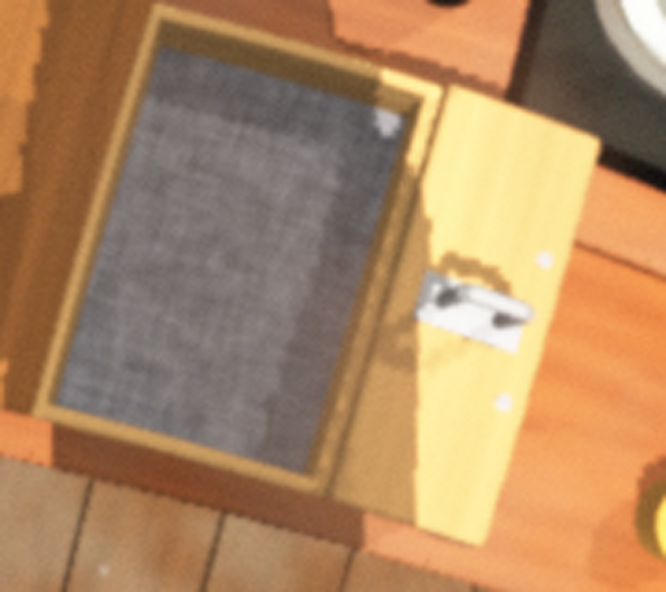

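```bash
python3 - <<'E'
from h import *
T2=np.load('w2T.npy');T3=np.load('w3T.npy')
w2=lambda u,v:(u/4+220,v/4+60); w4=lambda u,v:(u/4+60,v/4+60); w5=lambda u,v:(u/3.7+230,v/3.7)
P=lambda n,p,z,T:print(n,onz('wrist',p,z,T).round(4))
P('200 knob',w2(151,322),.041,T2);P('200 body',w2(151,323),.026,T2)
P('100 knob',w2(326,359),.036,T2);P('100 body',w2(328,360),.021,T2)
P('handle',w2(516,352),.018,T2);P('handle a',w2(521,301),.018,T2);P('handle b',w2(509,406),.018,T2)
P('shoulder',w2(520,296),.009,T2);P('tip',w2(532,170),.012,T2)
for i,p in enumerate([(267,131),(252,243),(228,347)]):P('tin%d'%i,w4(*p),.059,T3)
for p in [(213,60),(393,90),(323,422),(155,380)]:P('panA',w4(*p),.044,T3)
for p in [(426,98),(550,498),(352,445),(620,188)]:P('panB',w4(*p),.064,T3)
P('dial',w4(78,368),.008,T3)
for n,p,z in [('RF',(600,138),.114),('RN',(485,545),.114),('LN',(330,495),.114),('LF',(450,85),.114),('rimFL',(155,5),.106),('rimNL',(37,410),.106)]: P(n,w5(*p),z,T3)
P('stapletop',w5(485,303),.148,T3);P('plate',w5(470,312),.114,T3);P('foot',w5(445,298),.116,T3);P('foot',w5(505,320),.116,T3)
E
```

```text
200 knob [ 0.3946 -0.2173  0.041 ]
200 body [ 0.3931 -0.2165  0.026 ]
100 knob [ 0.3832 -0.2688  0.036 ]
100 body [ 0.3813 -0.2707  0.021 ]
handle [ 0.3845 -0.3307  0.018 ]
handle a [ 0.4007 -0.3318  0.018 ]
handle b [ 0.3672 -0.3291  0.018 ]
shoulder [ 0.4018 -0.3336  0.009 ]
tip [ 0.4425 -0.3359  0.012 ]
tin0 [0.4651 0.1988 0.059 ]
tin1 [0.4266 0.2062 0.059 ]
tin2 [0.3908 0.2183 0.059 ]
panA [0.4951 0.2278 0.044 ]
panA [0.4763 0.1569 0.044 ]
panA [0.3603 0.1894 0.044 ]
panA [0.3792 0.2592 0.044 ]
panB [0.4703 0.138  0.064 ]
panB [0.3351 0.1003 0.064 ]
panB [0.3549 0.1703 0.064 ]
panB [0.4367 0.0732 0.064 ]
dial [0.3828 0.3192 0.008 ]
RF [ 0.5231 -0.1392  0.114 ]
RN [ 0.3898 -0.1025  0.114 ]
LN [ 0.4041 -0.053   0.114 ]
LF [ 0.5357 -0.0902  0.114 ]
rimFL [5.616e-01 2.000e-04 1.060e-01]
rimNL [0.4302 0.0368 0.106 ]
stapletop [ 0.462  -0.0916  0.148 ]
plate [ 0.4626 -0.0959  0.114 ]
foot [ 0.4663 -0.0875  0.116 ]
foot [ 0.4606 -0.1066  0.116 ]
```

Call:
step_arm([
  [1,0,0,0,0.0556,0,0],
  [1,0,0,0,0.0556,0,0],
  [1,0,0,0,0.0555,0,0],
  [0.5,0,0.0225,0.047,0,0,0],
  [0.5,0,0.0225,0.047,0,0,0],
  [0.5,0,0.0225,0.047,0,0,0],
  [0.5,0,0.0225,0.047,0,0,0],
  [0.5,0,0.0225,0.047,0,0,0],
  [0.5,0,0.0225,0.047,0,0,0],
  [0.5,0,0.0225,0.047,0,0,0],
])

```text
clock: 3.63
tool_pos: [0.3972, -0.2723, 0.3289]
ee_rot: [1.401, 1.138, -1.34]
ft_force: [0.2, 0.1, 0.7]
grip_width: 0.0641
```

```bash
cat >> h.py <<'E'
def snap(n,name,crop=None,k=1):
    T=toolT();f=grab_frame(n)[:,:,::-1]
    np.save('pics/'+name+'.npy',T);cv2.imwrite('pics/'+name+'_full.png',f)
    if crop: x0,y0,x1,y1=crop;f=cv2.resize(f[y0:y1,x0:x1],None,fx=k,fy=k,interpolation=cv2.INTER_CUBIC)
    cv2.imwrite('pics/'+name+'.png',f);return T
E
python3 - <<'E'
from h import *
T=snap('wrist','w4');print(T.round(3))
plan([.394,-.217,.10],-105)
E
```

```text
[[ 0.005  0.978 -0.21   0.397]
 [ 0.049 -0.21  -0.977 -0.272]
 [-0.999 -0.005 -0.049  0.329]
 [ 0.     0.     0.     1.   ]]
tcp [ 0.3985 -0.2769  0.3277] shift units(before turn) [ 0.3836 -0.0266 -0.0785] mm [230.1 -16.  -47.1] turn units [ 0.0306 -0.029   0.0038]
  shift if turned first [ 0.3795 -0.0331 -0.0945]
```

View pics/w4.png

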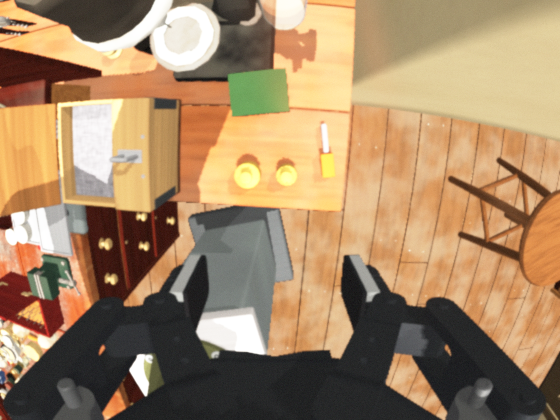

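Call:
step_arm([
  [0,0,0,0,0,0,0],
  [0,0,0,0,0,0,0],
  [0,0,0,0,0,0,0],
  [0,0,0,0,0,0,0],
  [0,0,0,0,0,0,0],
  [0,0,0,0,0,0,0],
  [0,0,0,0,0,0,0],
  [0,0,0,0,0,0,0],
  [0,0,0,0,0,0,0],
  [0,0,0,0,0,0,0],
])

```text
clock: 4.52
tool_pos: [0.3981, -0.2689, 0.3293]
ee_rot: [1.398, 1.14, -1.336]
ft_force: [0.5, -0.6, 0.2]
grip_width: 0.0428
```

```bash
python3 - <<'E'
from h import *
T=toolT();print(T.round(3),observe()['joints'].round(3))
plan([.394,-.217,.10],-105)
E
```

```text
[[ 0.006  0.979 -0.206  0.398]
 [ 0.049 -0.206 -0.977 -0.269]
 [-0.999 -0.005 -0.049  0.329]
 [ 0.     0.     0.     1.   ]] [-0.624  0.085 -0.109  1.401  0.043  2.725]
tcp [ 0.3981 -0.2689  0.3293] shift units(before turn) [ 0.3859 -0.0228 -0.0644] mm [231.5 -13.7 -38.7] turn units [ 0.0348 -0.031   0.0038]
  shift if turned first [ 0.3821 -0.0291 -0.0817]
```

Call:
step_arm([
  [0,0,0,0,0,-0.031,0.004],
  [0,0,0,0,-0.07,0,0],
  [0,0,0,0,-0.07,0,0],
  [0,0,0,0,-0.07,0,0],
  [0,0,0,0,-0.07,0,0],
  [0,0,0,0,-0.07,0,0],
  [0,0,0,0,-0.07,0,0],
  [0,0,0,0,-0.07,0,0],
  [0,0,0,0,-0.07,0,0],
  [0,0,0,0,-0.07,0,0],
])

```text
clock: 5.35
tool_pos: [0.3981, -0.269, 0.3292]
ee_rot: [0.613, 1.481, -0.612]
ft_force: [0.2, -0.4, 0.8]
grip_width: 0.0427
```

Call:
step_arm([
  [0,0,0,0,-0.07,0,0],
  [0,0,0,0,-0.07,0,0],
  [0,0,0,0,-0.07,0,0],
  [0,0,0,0,-0.07,0,0],
  [0,0,0,0,-0.07,0,0],
  [0,0,0,0,-0.07,0,0],
  [0,0,0,0,-0.07,0,0],
  [0,0,0,0,-0.07,0,0],
  [0,0,0,0,-0.07,0,0],
  [0,0,0,0,-0.07,0,0],
])

```text
clock: 6.18
tool_pos: [0.3981, -0.269, 0.3292]
ee_rot: [-0.248, 1.555, 0.248]
ft_force: [-0.2, -0.6, 0.0]
grip_width: 0.0427
```

Call:
step_arm([
  [0,0,0,0,-0.07,0,0],
  [0,0,0,0,-0.07,0,0],
  [0,0,0,0,-0.07,0,0],
  [0,0,0,0,-0.07,0,0],
  [0,0,0,0,-0.07,0,0],
  [0,0,0,0,-0.07,0,0],
  [0,0,0,0,-0.07,0,0],
  [0,0,0,0,-0.07,0,0],
  [0,0,0,0,-0.07,0,0],
  [0,0,0,0,0,0,0],
])

```text
clock: 7.02
tool_pos: [0.3981, -0.2691, 0.3292]
ee_rot: [-1.01, 1.323, 1.009]
ft_force: [0.9, -0.6, 0.5]
grip_width: 0.0428
```

```bash
python3 - <<'E'
from h import *
T=snap('wrist','w5');print(T.round(3),observe()['joints'].round(3))
plan([.394,-.217,.10],75)
E
```

```text
[[ 0.002 -0.964  0.265  0.398]
 [-0.     0.265  0.964 -0.269]
 [-1.    -0.002  0.     0.329]
 [ 0.     0.     0.     1.   ]] [-5.950e-01  6.300e-02 -1.320e-01  1.374e+00  1.000e-03 -3.220e-01]
tcp [ 0.3981 -0.269   0.3292] shift units(before turn) [0.382  0.0306 0.0815] mm [229.2  18.3  48.9] turn units [-0.0068  0.0003  0.001 ]
  shift if turned first [0.382  0.0291 0.082 ]
```

View pics/w5.png

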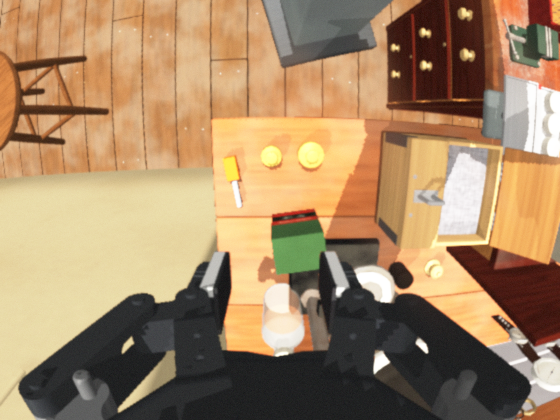

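Weights sit at (311,155) and (271,156), the pin at (233,180), and the chest on the right with its staple at (428,197). I'll refine the weight positions from this view.

```bash
python3 - <<'E'
from h import *
T=np.load('pics/w5.npy');a=cv2.imread('pics/w5_full.png')
hsv=cv2.cvtColor(a,cv2.COLOR_BGR2HSV)
print(hsv[155,311],hsv[157,271])
m=cv2.inRange(hsv,(22,120,150),(34,255,255));m[:130]=0;m[200:]=0;m[:,:250]=0;m[:,340:]=0
n,l,st,c=cv2.connectedComponentsWithStats(m)
for i in range(1,n):
    if st[i,4]>60: 
        (x,y),r=cv2.minEnclosingCircle(cv2.findContours((l==i).astype('uint8'),0,2)[0][0])
        print(st[i],c[i],(x,y,r),onz('wrist',(x,y),.024,T)[:2].round(4))
cv2.imwrite('pics/z6.png',cv2.resize(a[130:190,240:340],None,fx=7,fy=7,interpolation=cv2.INTER_CUBIC))
E
```

```text
[ 30  91 255] [ 30  90 255]
[298 142  27  26  88] [311.42045455 155.56818182] (310.73944091796875, 154.6126708984375, 13.473843574523926) [ 0.3935 -0.2161]
[262 145  20  21  97] [275.16494845 157.96907216] (270.5, 155.61764526367188, 10.629514694213867) [ 0.3805 -0.2702]
```

View pics/z6.png

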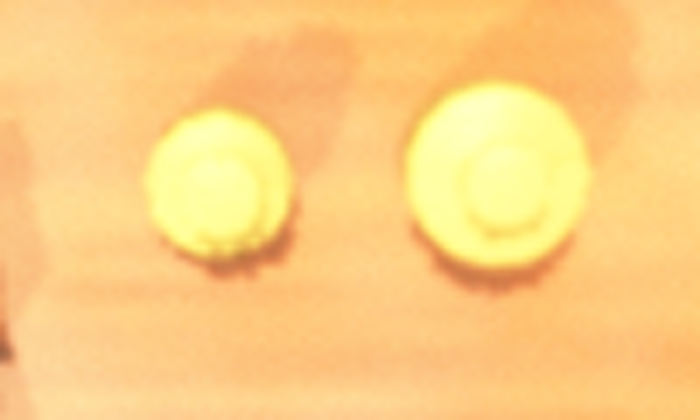

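Call:
step_arm([
  [0,0,0.015,0.041,-0.007,0,0],
  [0,0,0.015,0.041,0,0,0],
  [0,0.05,0,0,0,0,0],
  [0,0.06,0,0,0,0,0],
  [0,0.06,0,0,0,0,0],
  [0,0.06,0,0,0,0,0],
  [0,0.06,0,0,0,0,0],
  [0,0.06,0,0,0,0,0],
  [0,0.04,0,0,0,0,0],
  [0,0.01,0,0,0,0,0],
])

```text
clock: 7.9
tool_pos: [0.391, -0.2152, 0.0854]
ee_rot: [-1.01, 1.323, 1.018]
ft_force: [-1.4, 0.6, 0.5]
grip_width: 0.0426
```

```bash
python3 - <<'E'
from h import *
T=snap('wrist','w6',(200,160,380,300),4)
plan([.3938,-.2165,.026],75)
E
```

```text
tcp [ 0.3917 -0.2156  0.0864] shift units(before turn) [ 0.1006 -0.0042 -0.0007] mm [60.4 -2.5 -0.4] turn units [ 0.      0.0011 -0.0025]
  shift if turned first [ 0.1007 -0.0038 -0.0005]
```

View pics/w6.png

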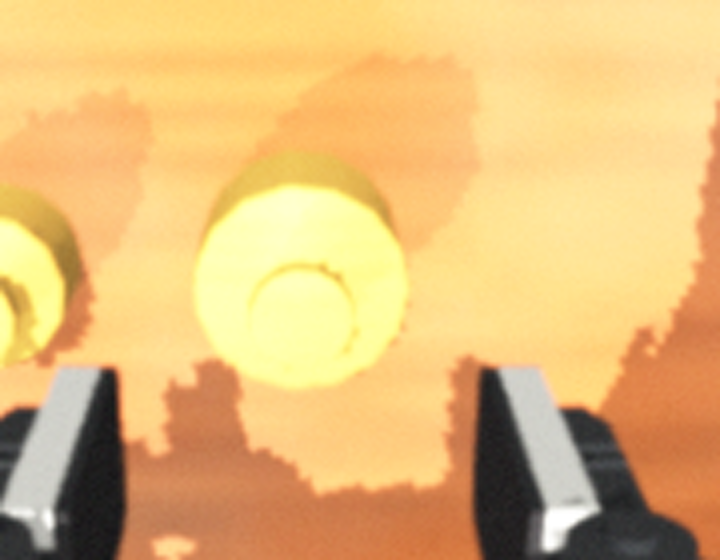

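The knob is centred between the fingers, at crop column 301 against a mid-gap of ~300. I'll descend and grip.

Call:
step_arm([
  [0,0.04,-0.002,0,0,0,0],
  [0,0.03,-0.002,0,0,0,0],
  [0,0.02,0,0,0,0,0],
  [0,0.01,0,0,0,0,0],
  [0,0,0,0,0,0,0],
  [-1,0,0,0,0,0,0],
  [-1,0,0,0,0,0,0],
  [-1,0,0,0,0,0,0],
  [-1,0,0,0,0,0,0],
  [-1,0,0,0,0,0,0],
], newtons=70)

```text
clock: 8.78
tool_pos: [0.3977, -0.2179, 0.0306]
ee_rot: [-1.018, 1.318, 1.013]
ft_force: [-1.1, 1.2, 6.1]
grip_width: 0.0122
```

Call:
step_arm([
  [-1,0,0,0,0,0,0],
  [-1,0,0,0,0,0,0],
  [-1,-0.01,0,0,0,0,0],
  [-1,-0.03,0,0,0,0,0],
  [-1,-0.03,0,0,0,0,0],
  [-1,-0.03,0,0,0,0,0],
  [-1,-0.03,0,0,0,0,0],
  [-1,0,0,0,0,0,0],
  [-1,0,0,0,0,0,0],
  [-1,0,0,0,0,0,0],
])

```text
clock: 9.62
tool_pos: [0.3958, -0.2173, 0.1067]
ee_rot: [-1.016, 1.32, 1.015]
ft_force: [0.3, 0.3, -2.9]
grip_width: 0.0125
```

```bash
python3 - <<'E'
from h import *
T=snap('wrist','w7',(140,120,420,330),2.7)
plan([.45,-.06,.26],75)
E
```

```text
tcp [ 0.3954 -0.2171  0.1062] shift units(before turn) [-0.2561 -0.0207  0.2765] mm [-153.7  -12.4  165.9] turn units [ 0.0015  0.0004 -0.    ]
  shift if turned first [-0.2563 -0.0201  0.2764]
```

View pics/w7.png

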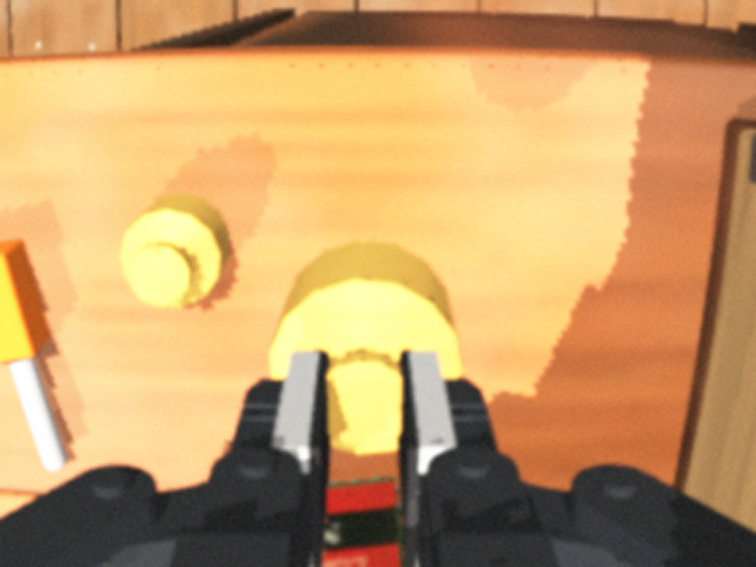

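Call:
step_arm([
  [-1,-0.05,0,0.02,0,0,0],
  [-1,-0.045,-0.004,0.046,0,0,0],
  [-1,-0.045,-0.004,0.046,0,0,0],
  [-1,-0.04,-0.004,0.05,0,0,0],
  [-1,-0.04,-0.004,0.05,0,0,0],
  [-1,-0.03,-0.004,0.05,0,0,0],
  [-1,-0.006,0.01,0.03,0,0,0],
  [-1,0,0.035,0.045,0,0,0],
  [-1,0,0.035,0.045,0,0,0],
  [-1,0,0.035,0.045,0,0,0],
])

```text
clock: 10.5
tool_pos: [0.4054, 0.0459, 0.2595]
ee_rot: [-1.015, 1.322, 1.016]
ft_force: [0.8, 0.5, -2.7]
grip_width: 0.0125
```

```bash
python3 - <<'E'
from h import *
print(observe()['grip_width'])
plan([.3721,.1395,.26],75)
E
```

```text
0.012495946718478479
tcp [0.4054 0.0459 0.2595] shift units(before turn) [-0.0008  0.0938  0.1365] mm [-0.5 56.3 81.9] turn units [ 0.0011 -0.0003 -0.0003]
  shift if turned first [-0.0008  0.0941  0.1364]
```

Call:
step_arm([
  [-1,0,0.031,0.045,0,0,0],
  [-1,0,0.031,0.045,0,0,0],
  [-1,0,0.031,0.045,0,0,0],
  [-1,0.03,0,0,0,0,0],
  [-1,0.05,0,0,0,0,0],
  [-1,0.05,0,0,0,0,0],
  [-1,0.05,0,0,0,0,0],
  [-1,0.02,0,0,0,0,0],
  [-1,0,0,0,0,0,0],
  [-1,0,0,0,0,0,0],
])

```text
clock: 11.33
tool_pos: [0.3724, 0.1369, 0.1396]
ee_rot: [-1.016, 1.323, 1.016]
ft_force: [0.3, 0.4, -0.4]
grip_width: 0.0123
```

```bash
python3 - <<'E'
from h import *
T=snap('wrist','w8')
plan([.3721,.1395,.0925],75)
E
```

```text
tcp [0.3736 0.1373 0.1407] shift units(before turn) [0.0804 0.0034 0.003 ] mm [48.2  2.   1.8] turn units [ 0.0015 -0.0001  0.0006]
  shift if turned first [0.0804 0.0034 0.0029]
```

View pics/w8.png

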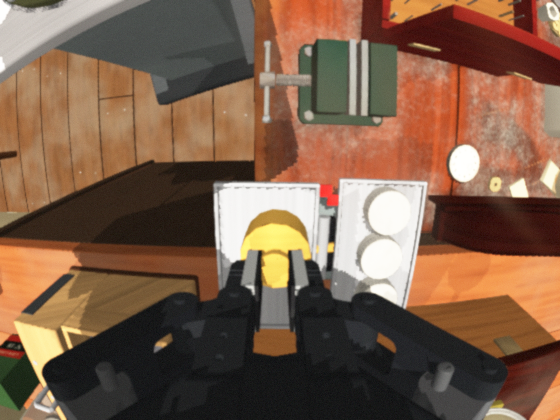

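```bash
python3 - <<'E'
from h import *
T=np.load('pics/w8.npy')
for p,z in [((215,183),.064),((320,183),.064),((340,180),.044),((427,180),.044),((388,211),.059),((380,257),.059)]:
    print(p,onz('wrist',p,z,T).round(4))
E
```

```text
(215, 183) [0.3355 0.1038 0.064 ]
(320, 183) [0.3541 0.1738 0.064 ]
(340, 180) [0.3604 0.1908 0.044 ]
(427, 180) [0.3776 0.2617 0.044 ]
(388, 211) [0.3886 0.2198 0.059 ]
(380, 257) [0.4243 0.208  0.059 ]
```

Call:
step_arm([
  [-1,0.03,0.003,0.003,0,0,0],
  [-1,0.025,0,0,0,0,0],
  [-1,0.015,0,0,0,0,0],
  [-1,0.008,0,0,0,0,0],
  [-1,0.002,0,0,0,0,0],
  [-1,0.001,0,0,0,0,0],
  [-1,0,0,0,0,0,0],
  [-1,0,0,0,0,0,0],
  [-1,0,0,0,0,0,0],
  [-1,0,0,0,0,0,0],
])

```text
clock: 12.22
tool_pos: [0.3728, 0.1397, 0.0926]
ee_rot: [-1.017, 1.319, 1.015]
ft_force: [0.0, 0.5, -1.2]
grip_width: 0.0119
```

```bash
python3 - <<'E'
from h import *
T=snap('wrist','w9',(180,150,460,330),2.8)
snap('side','s9',(185,140,345,350),2.8)
plan([.3721,.1395,.0915],75)
print(observe()['ft_force'])
E
```

```text
tcp [0.3727 0.1396 0.0924] shift units(before turn) [ 0.0014  0.0008 -0.0004] mm [ 0.9  0.5 -0.3] turn units [0.0015 0.0004 0.0012]
  shift if turned first [ 0.0014  0.0008 -0.0004]
[ 0.41219155  0.25136934 -2.43678357]
```

View pics/w9.png

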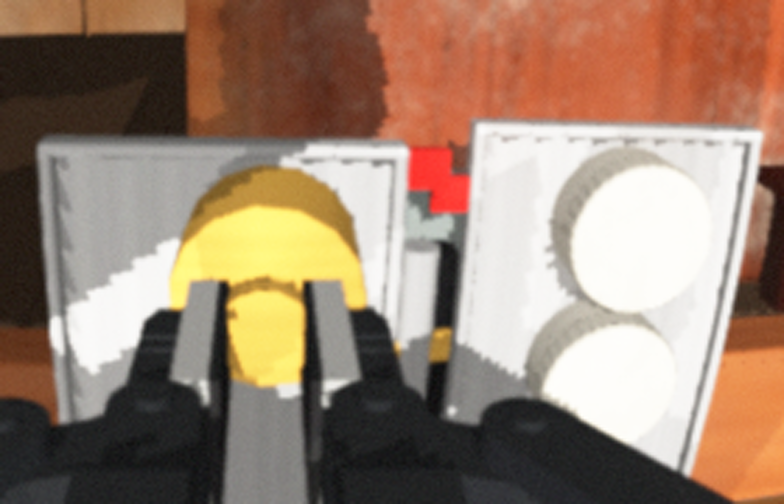

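View pics/s9.png

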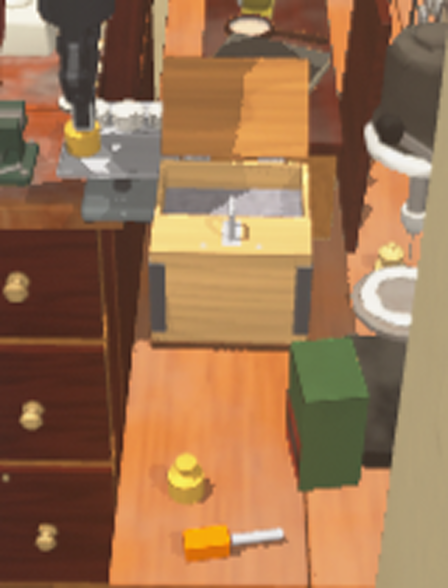

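The weight is inside the pan rim and nearly down. I'll lower a little and release.

Call:
step_arm([
  [-1,0.002,0,0,0,0,0],
  [-1,0.001,0,0,0,0,0],
  [-1,0,0,0,0,0,0],
  [-1,0,0,0,0,0,0],
  [-0.4,0,0,0,0,0,0],
  [-0.4,0,0,0,0,0,0],
  [-0.4,0,0,0,0,0,0],
  [-0.4,0,0,0,0,0,0],
  [-0.4,0,0,0,0,0,0],
  [-0.4,0,0,0,0,0,0],
])

```text
clock: 13.15
tool_pos: [0.3725, 0.1395, 0.0903]
ee_rot: [-1.017, 1.32, 1.015]
ft_force: [0.4, 0.5, 0.4]
grip_width: 0.0259
```

Call:
step_arm([
  [-0.2,0,0,0,0,0,0],
  [-0.2,-0.01,0,0,0,0,0],
  [-0.2,-0.02,0,0,0,0,0],
  [-0.2,-0.05,0,0,0,0,0],
  [-0.2,-0.06,0,0,0,0,0],
  [0,-0.06,0,0,0,0,0],
  [0,-0.06,0,0,0,0,0],
  [0,0,0,0,0,0,0],
  [0,0,0,0,0,0,0],
  [0,0,0,0,0,0,0],
])

```text
clock: 13.98
tool_pos: [0.3721, 0.1395, 0.2464]
ee_rot: [-1.017, 1.319, 1.015]
ft_force: [0.7, 0.4, -0.8]
grip_width: 0.0426
```

```bash
python3 - <<'E'
from h import *
T=snap('wrist','w10')
plan([.45,-.06,.26],75)
E
```

```text
tcp [0.3716 0.1393 0.2456] shift units(before turn) [-0.0237 -0.2115 -0.2876] mm [ -14.2 -126.9 -172.6] turn units [ 0.0015 -0.0002  0.0004]
  shift if turned first [-0.0239 -0.2122 -0.2871]
```

View pics/w10.png

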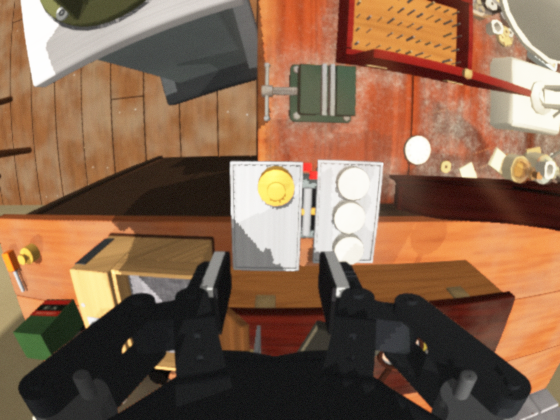

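Call:
step_arm([
  [0,0,-0.027,-0.05,0,0,0],
  [0,0,-0.027,-0.05,0,0,0],
  [0,0,-0.027,-0.05,0,0,0],
  [0,0,-0.027,-0.05,0,0,0],
  [0,0,-0.027,-0.05,0,0,0],
  [0,0,-0.027,-0.05,0,0,0],
  [0,0,-0.005,-0.059,0,0,0],
  [0,0,-0.005,-0.059,0,0,0],
  [0,0,-0.005,-0.059,0,0,0],
  [0,0,-0.005,-0.059,0,0,0],
])

```text
clock: 14.87
tool_pos: [0.3937, -0.2004, 0.2448]
ee_rot: [-1.014, 1.321, 1.017]
ft_force: [1.5, 0.0, -0.1]
grip_width: 0.0425
```

Call:
step_arm([
  [0,0,-0.005,-0.059,0,0,0],
  [0,0,-0.005,-0.059,0,0,0],
  [0,0.05,0,0,0,0,0],
  [0,0.05,0,0,0,0,0],
  [0,0.05,0,0,0,0,0],
  [0,0.05,0,0,0,0,0],
  [0,0.03,0,0,0,0,0],
  [0,0,0,0,0,0,0],
  [0,0,0,0,0,0,0],
  [0,0,0,0,0,0,0],
])

```text
clock: 15.7
tool_pos: [0.3833, -0.2693, 0.1088]
ee_rot: [-1.017, 1.32, 1.015]
ft_force: [0.6, -0.0, -0.0]
grip_width: 0.0428
```

```bash
python3 - <<'E'
from h import *
T=snap('wrist','w11',(140,100,420,310),2.7)
plan([.381,-.27,.026],75)
E
```

```text
tcp [ 0.3839 -0.2697  0.1094] shift units(before turn) [ 0.1391  0.0049 -0.0017] mm [83.4  2.9 -1. ] turn units [ 0.0016 -0.0001  0.0019]
  shift if turned first [ 0.1391  0.0045 -0.0018]
```

View pics/w11.png

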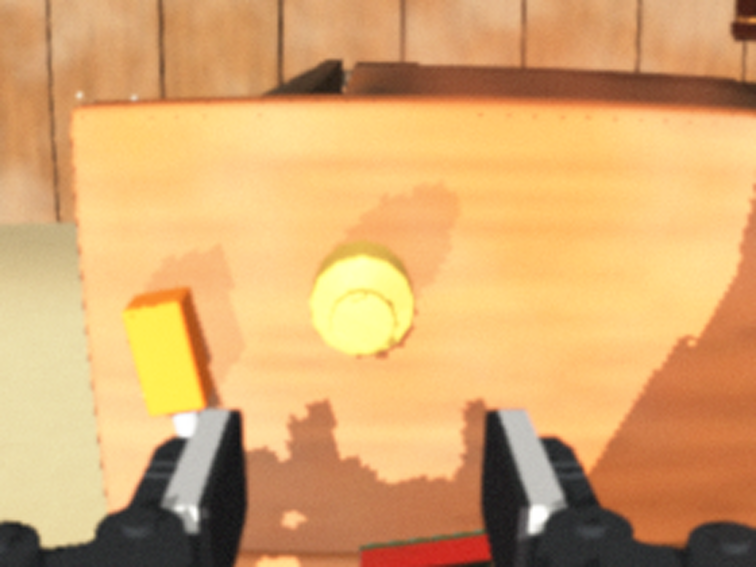

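```bash
python3 - <<'E'
from h import *
T=np.load('pics/w11.npy');print(onz('wrist',(274.8,218.5),.036,T))
p=onz('wrist',(274.8,218.5),.036,T);plan([p[0],p[1],.0265],75)
E
```

```text
[ 0.3810997  -0.26866149  0.036     ]
tcp [ 0.3839 -0.2697  0.1094] shift units(before turn) [0.1382 0.0053 0.0005] mm [82.9  3.2  0.3] turn units [ 0.0016 -0.0001  0.0019]
  shift if turned first [0.1382 0.0049 0.0004]
```

Call:
step_arm([
  [0,0.045,0.003,0,0,0,0],
  [0,0.045,0.002,0,0,0,0],
  [0,0.03,0,0,0,0,0],
  [0,0.014,0,0,0,0,0],
  [0,0.003,0,0,0,0,0],
  [0,0,0,0,0,0,0],
  [-1,0,0,0,0,0,0],
  [-1,0,0,0,0,0,0],
  [-1,0,0,0,0,0,0],
  [-1,0,0,0,0,0,0],
])

```text
clock: 16.58
tool_pos: [0.3815, -0.2694, 0.0278]
ee_rot: [-1.019, 1.319, 1.013]
ft_force: [-1.0, 0.5, 7.7]
grip_width: 0.0118
```

Call:
step_arm([
  [-1,0,0,0,0,0,0],
  [-1,0,0,0,0,0,0],
  [-1,0,0,0,0,0,0],
  [-1,-0.03,0,0,0,0,0],
  [-1,-0.04,0,0,0,0,0],
  [-1,-0.04,0,0,0,0,0],
  [-1,-0.04,0,0,0,0,0],
  [-1,0,0,0,0,0,0],
  [-1,0,0,0,0,0,0],
  [-1,0,0,0,0,0,0],
])

```text
clock: 17.42
tool_pos: [0.3801, -0.2684, 0.1161]
ee_rot: [-1.017, 1.319, 1.015]
ft_force: [0.1, 0.1, -1.2]
grip_width: 0.0118
```

```bash
python3 - <<'E'
from h import *
T=snap('wrist','w12',(140,100,420,310),2.7)
plan([.43,-.06,.26],75)
E
```

```text
tcp [ 0.3796 -0.268   0.1155] shift units(before turn) [-0.2406  0.0077  0.3569] mm [-144.4    4.6  214.1] turn units [0.0015 0.0005 0.0003]
  shift if turned first [-0.2409  0.0087  0.3567]
```

View pics/w12.png

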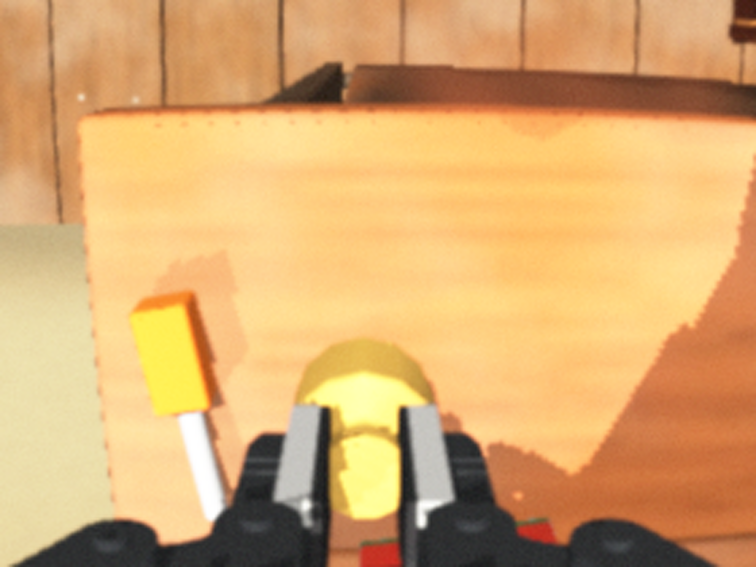

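Call:
step_arm([
  [-1,-0.045,0,0.04,0,0,0],
  [-1,-0.045,0.001,0.05,0,0,0],
  [-1,-0.045,0.001,0.05,0,0,0],
  [-1,-0.04,0.001,0.05,0,0,0],
  [-1,-0.03,0.001,0.055,0,0,0],
  [-1,-0.025,0.001,0.055,0,0,0],
  [-1,-0.01,0.003,0.057,0,0,0],
  [-1,0,0.025,0.052,0,0,0],
  [-1,0,0.025,0.052,0,0,0],
  [-1,0,0.025,0.052,0,0,0],
])

```text
clock: 18.3
tool_pos: [0.4098, 0.0433, 0.259]
ee_rot: [-1.016, 1.321, 1.016]
ft_force: [0.6, -0.2, -0.8]
grip_width: 0.0115
```

Call:
step_arm([
  [-1,0,0.025,0.052,0,0,0],
  [-1,0,0.025,0.052,0,0,0],
  [-1,0,0,0,0,0,0],
  [-1,0.03,0,0,0,0,0],
  [-1,0.04,0,0,0,0,0],
  [-1,0.04,0,0,0,0,0],
  [-1,0.03,0,0,0,0,0],
  [-1,0,0,0,0,0,0],
  [-1,0,0,0,0,0,0],
  [-1,0,0,0,0,0,0],
])

```text
clock: 19.13
tool_pos: [0.3982, 0.1096, 0.1766]
ee_rot: [-1.016, 1.32, 1.015]
ft_force: [0.2, -0.2, -0.4]
grip_width: 0.0115
```

```bash
python3 - <<'E'
from h import *
T=snap('wrist','w13',(140,100,420,310),2.7)
snap('scene','s13',(155,140,415,310),3)
plan([.397,.109,.0885],75)
E
```

```text
tcp [0.3989 0.1099 0.1773] shift units(before turn) [ 0.148   0.0032 -0.0024] mm [88.8  1.9 -1.4] turn units [0.0014 0.0008 0.002 ]
  shift if turned first [ 0.148   0.0027 -0.0022]
```

View pics/w13.png

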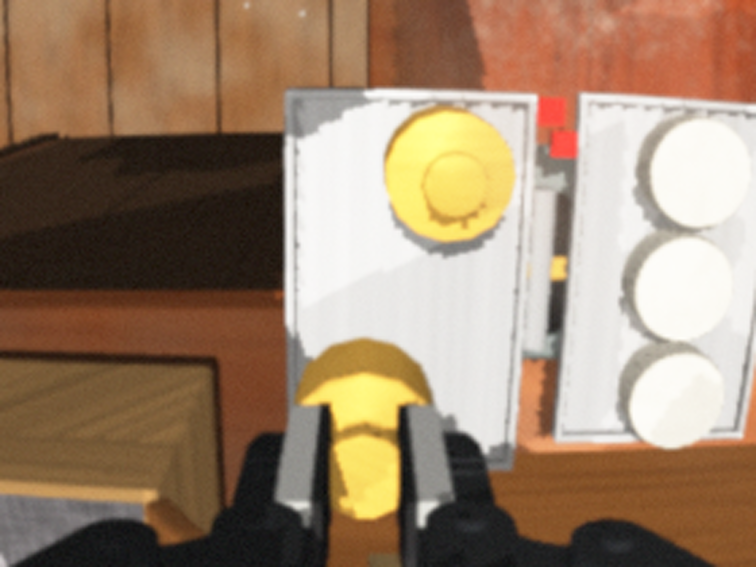

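View pics/s13.png

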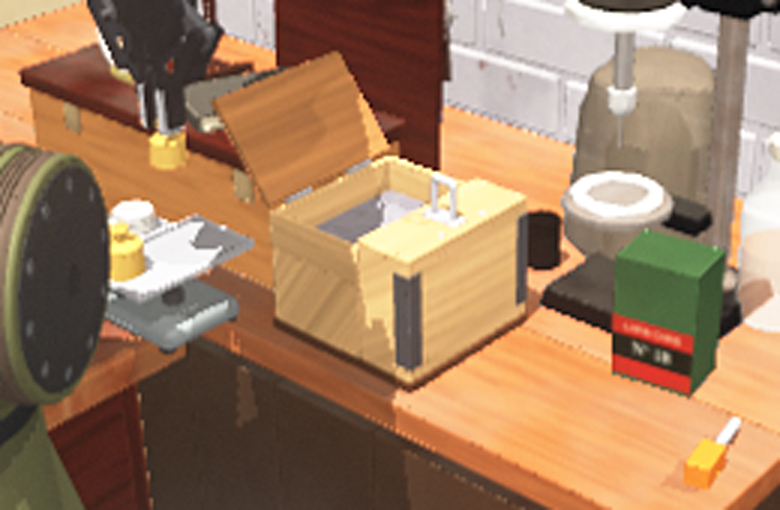

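The 100 g weight hangs over free pan space, clear of the 200 g weight and the lid. I'll lower it.

Call:
step_arm([
  [-1,0.04,0.003,-0.002,0,0,0],
  [-1,0.045,0,0,0,0,0],
  [-1,0.035,0,0,0,0,0],
  [-1,0.018,0,0,0,0,0],
  [-1,0.007,0,0,0,0,0],
  [-1,0.003,0,0,0,0,0],
  [-1,0,0,0,0,0,0],
  [-1,0,0,0,0,0,0],
  [-1,0,0,0,0,0,0],
  [-1,0,0,0,0,0,0],
])

```text
clock: 20.07
tool_pos: [0.3969, 0.1093, 0.0882]
ee_rot: [-1.017, 1.318, 1.014]
ft_force: [-0.1, 0.6, -1.6]
grip_width: 0.0121
```

```bash
python3 - <<'E'
from h import *
T=snap('wrist','w14',(140,100,420,310),2.7)
plan([.397,.109,.0885],75);print(observe()['ft_force'])
E
```

```text
tcp [0.3967 0.1093 0.088 ] shift units(before turn) [-0.0008 -0.0006 -0.0003] mm [-0.5 -0.4 -0.2] turn units [0.0016 0.0006 0.0018]
  shift if turned first [-0.0008 -0.0006 -0.0003]
[-0.44212606  0.6774739  -1.57632056]
```

View pics/w14.png

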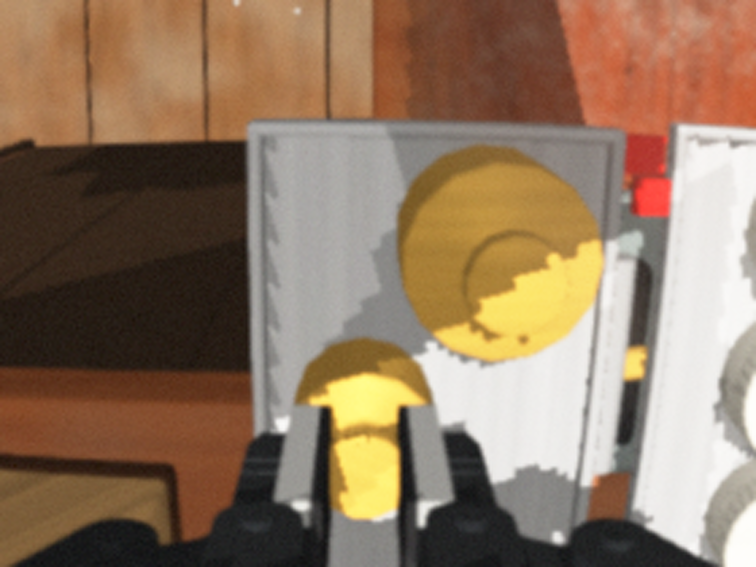

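Call:
step_arm([
  [-1,0.002,0,0,0,0,0],
  [-1,0.002,0,0,0,0,0],
  [-1,0,0,0,0,0,0],
  [-0.3,0,0,0,0,0,0],
  [-0.3,0,0,0,0,0,0],
  [-0.3,0,0,0,0,0,0],
  [-0.3,0,0,0,0,0,0],
  [-0.3,0,0,0,0,0,0],
  [-0.3,0,0,0,0,0,0],
  [-0.3,-0.01,0,0,0,0,0],
])

```text
clock: 20.95
tool_pos: [0.3953, 0.1089, 0.0904]
ee_rot: [-1.016, 1.321, 1.016]
ft_force: [-1.4, -0.9, -0.0]
grip_width: 0.0302
```

Call:
step_arm([
  [-0.3,-0.02,0,0,0,0,0],
  [-0.3,-0.05,0,0,0,0,0],
  [-0.3,-0.06,0,0,0,0,0],
  [0,-0.06,0,0,0,0,0],
  [0,-0.04,0,0,0,0,0],
  [0,0,0,0,0,0,0],
  [0,0,0,0,0,0,0],
  [0,0,0,0,0,0,0],
  [0,0,0,0,0,0,0],
  [0,0,0,0,0,0,0],
])

```text
clock: 21.78
tool_pos: [0.3949, 0.1088, 0.2277]
ee_rot: [-1.016, 1.322, 1.016]
ft_force: [-0.5, -0.4, -0.2]
grip_width: 0.0428
```

Call:
step_arm([
  [0.2,0,0,0,0,0,0],
  [0.2,0,0,0,0,0,0],
  [0.2,0,0,0,0,0,0],
  [0.2,0,0,0,0,0,0],
  [0.2,0,0,0,0,0,0],
  [0.2,0,0,0,0,0,0],
  [0.2,0,0,0,0,0,0],
  [0.2,0,0,0,0,0,0],
  [0.2,0,0,0,0,0,0],
  [0.2,0,0,0,0,0,0],
])

```text
clock: 22.62
tool_pos: [0.3959, 0.1091, 0.229]
ee_rot: [-1.017, 1.319, 1.015]
ft_force: [-0.3, -0.5, 0.1]
grip_width: 0.0512
```

```bash
python3 - <<'E'
from h import *
T=snap('wrist','w15',(140,100,420,310),2.7)
snap('side','s15',(185,140,345,350),2.8)
snap('scene','sc15',(155,140,415,310),3)
E
```

```text
(no output)
```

View pics/w15.png

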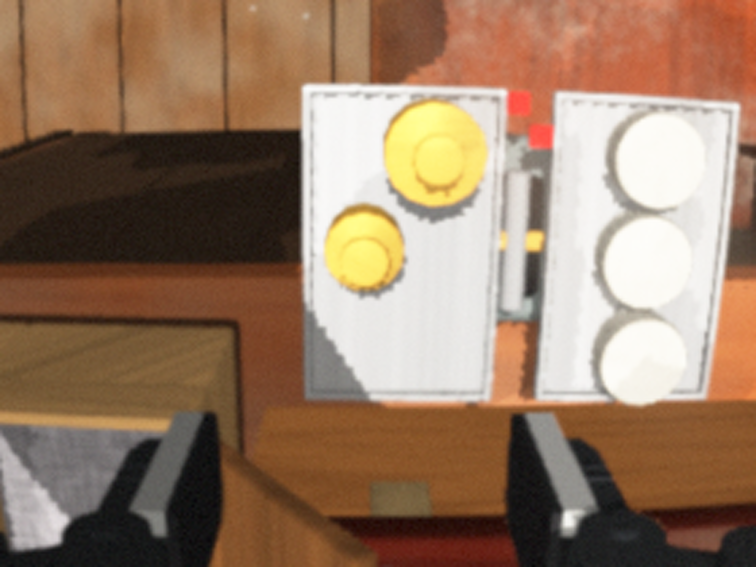

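View pics/sc15.png

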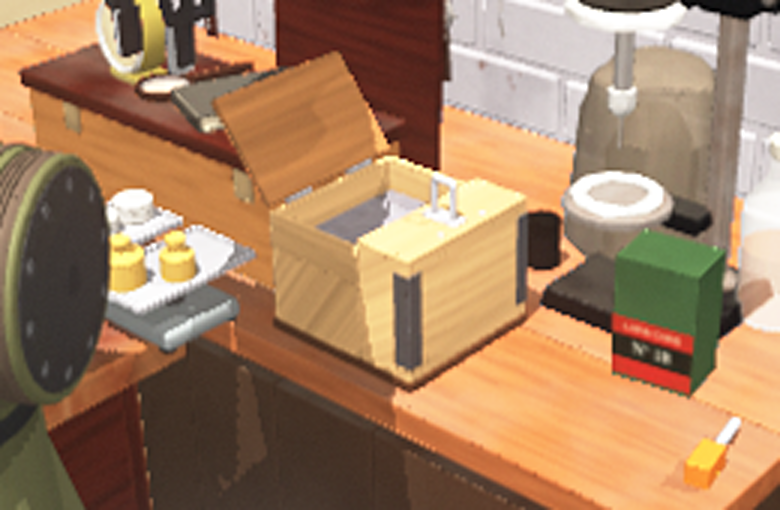

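```bash
python3 - <<'E'
from h import *
T=np.load('pics/w15.npy');c=lambda u,v:(u/2.7+140,v/2.7+100)
A=[(555,93),(739,104),(706,400),(537,396)];B=[(303,85),(507,90),(490,402),(305,400)]
for n,Q in(('A',A),('B',B)):
  for z in (.044,.054,.064):
    q=[onz('wrist',c(*p),z,T)[:2] for p in Q]
    print(n,z,[round(np.linalg.norm(q[i]-q[(i+1)%4]),4) for i in range(4)],np.mean(q,0).round(4))
for p in [(657,163),(645,263),(641,360)]: print(onz('wrist',c(*p),.069,T).round(4))
plan([.4266,.2062,.12],75)
E
```

```text
A 0.044 [np.float64(0.0759), np.float64(0.1254), np.float64(0.0755), np.float64(0.1224)] [0.4313 0.2128]
A 0.054 [np.float64(0.0736), np.float64(0.1215), np.float64(0.0732), np.float64(0.1186)] [0.4281 0.2102]
A 0.064 [np.float64(0.0713), np.float64(0.1177), np.float64(0.0709), np.float64(0.1149)] [0.4248 0.2076]
B 0.044 [np.float64(0.0759), np.float64(0.1254), np.float64(0.0754), np.float64(0.1255)] [0.4063 0.1215]
B 0.054 [np.float64(0.0736), np.float64(0.1215), np.float64(0.0731), np.float64(0.1217)] [0.4038 0.1217]
B 0.064 [np.float64(0.0712), np.float64(0.1177), np.float64(0.0708), np.float64(0.1179)] [0.4014 0.1219]
[0.3916 0.2192 0.069 ]
[0.427  0.2079 0.069 ]
[0.4644 0.2002 0.069 ]
tcp [0.3959 0.1091 0.229 ] shift units(before turn) [ 0.1818 -0.0077  0.1695] mm [109.1  -4.6 101.7] turn units [0.0015 0.0002 0.0011]
  shift if turned first [ 0.1817 -0.0076  0.1696]
```

Pan edge widths measure 73.6 mm for both pans at z = 0.054, so the beam is level. It stayed level for over a second with the gripper open above it. I'll approach the near tin slowly for extra hold time.

Call:
step_arm([
  [0.25,0,0,0,0,0,0],
  [0.25,0,0,0,0,0,0],
  [0.25,0,0,0,0,0,0],
  [0.25,0,0.014,0.044,0,0,0],
  [0.25,0,0.014,0.044,0,0,0],
  [0.25,0,0.014,0.044,0,0,0],
  [0.25,0,0.013,0.043,0,0,0],
  [0.25,0.05,0,0,0,0,0],
  [0.25,0.05,0,0,0,0,0],
  [0.25,0.05,0,0,0,0,0],
])

```text
clock: 23.6
tool_pos: [0.3914, 0.2199, 0.1383]
ee_rot: [-1.018, 1.317, 1.016]
ft_force: [0.2, 0.1, -0.2]
grip_width: 0.0534
```

Call:
step_arm([
  [0.25,0.03,0,0,0,0,0],
  [0.25,0.01,0,0,0,0,0],
  [0.25,0,0,0,0,0,0],
  [0.25,0,0,0,0,0,0],
  [0.25,0,0,0,0,0,0],
  [0.25,0,0,0,0,0,0],
  [0.25,0,0,0,0,0,0],
  [0.25,0,0,0,0,0,0],
  [0.25,0,0,0,0,0,0],
  [0.25,0,0,0,0,0,0],
])

```text
clock: 24.43
tool_pos: [0.3912, 0.2191, 0.1152]
ee_rot: [-1.017, 1.319, 1.015]
ft_force: [-0.1, -0.2, 0.0]
grip_width: 0.0534
```

```bash
python3 - <<'E'
from h import *
T=snap('wrist','w16',(140,100,420,310),2.7)
plan([.3913,.2188,.058],75)
E
```

```text
tcp [0.3912 0.2191 0.1152] shift units(before turn) [ 0.0953 -0.0002 -0.0004] mm [57.2 -0.1 -0.2] turn units [0.0015 0.0004 0.0012]
  shift if turned first [ 0.0953 -0.0003 -0.0003]
```

View pics/w16.png

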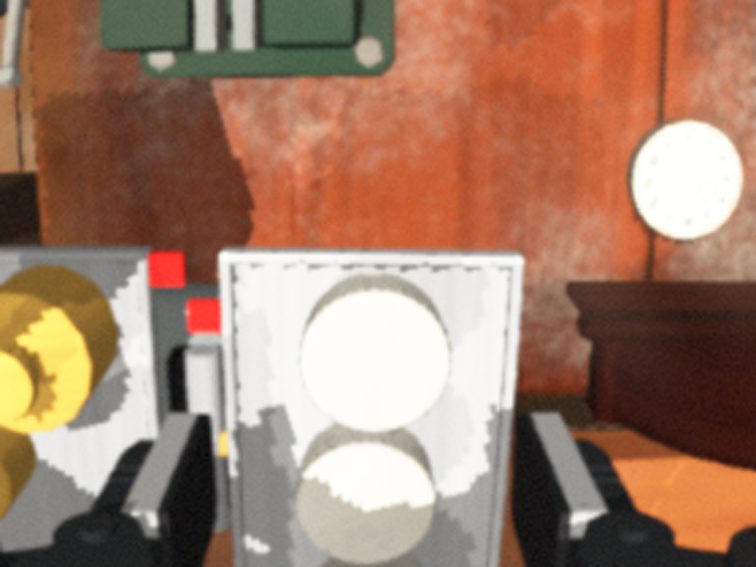

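```bash
python3 - <<'E'
from h import *
T=np.load('pics/w16.npy');c=lambda u,v:(u/2.7+140,v/2.7+100)
p=onz('wrist',c(375,359),.069,T);print(p);q=onz('wrist',c(366,494),.069,T);print(q)
plan([p[0],p[1],.058],75)
print(onz('wrist',c(220,254),.054,T),onz('wrist',c(523,258),.054,T))
E
```

```text
[0.39027643 0.2220432  0.069     ]
[0.42405054 0.21101678 0.069     ]
tcp [0.3912 0.2191 0.1152] shift units(before turn) [0.0953 0.0029 0.0044] mm [57.2  1.7  2.6] turn units [0.0015 0.0004 0.0012]
  shift if turned first [0.0953 0.0027 0.0044]
[0.36039047 0.19154592 0.054     ] [0.38000096 0.2618354  0.054     ]
```

Call:
step_arm([
  [0.25,0.04,0.003,0.004,0,0,0],
  [0.25,0.03,0,0,0,0,0],
  [0.25,0.018,0,0,0,0,0],
  [0.25,0.007,0,0,0,0,0],
  [0.25,0,0,0,0,0,0],
  [0.25,0,0,0,0,0,0],
  [-1,0,0,0,0,0,0],
  [-1,0,0,0,0,0,0],
  [-1,0,0,0,0,0,0],
  [-1,0,0,0,0,0,0],
], newtons=60)

```text
clock: 25.32
tool_pos: [0.3906, 0.2221, 0.0586]
ee_rot: [-1.017, 1.318, 1.015]
ft_force: [0.5, 0.4, -0.4]
grip_width: 0.0314
```

Call:
step_arm([
  [-1,0,0,0,0,0,0],
  [-1,-0.01,0,0,0,0,0],
  [-1,-0.03,0,0,0,0,0],
  [-1,-0.05,0,0,0,0,0],
  [-1,-0.05,0,0,0,0,0],
  [-1,-0.05,0,0,0,0,0],
  [-1,-0.05,0,0,0,0,0],
  [-1,-0.05,0,0,0,0,0],
  [-1,-0.02,0,0,0,0,0],
  [-1,0,0,0,0,0,0],
])

```text
clock: 26.15
tool_pos: [0.3913, 0.2228, 0.2476]
ee_rot: [-1.016, 1.314, 1.013]
ft_force: [0.1, -0.3, -1.2]
grip_width: 0.0315
```

```bash
python3 - <<'E'
from h import *
T=snap('wrist','w17',(140,100,420,310),2.7)
plan([.4426,-.0149,.25],75)
E
```

```text
tcp [0.3905 0.2223 0.2454] shift units(before turn) [-0.0078 -0.1854 -0.3598] mm [  -4.7 -111.2 -215.9] turn units [0.0016 0.0016 0.0024]
  shift if turned first [-0.0076 -0.1863 -0.3593]
```

View pics/w17.png

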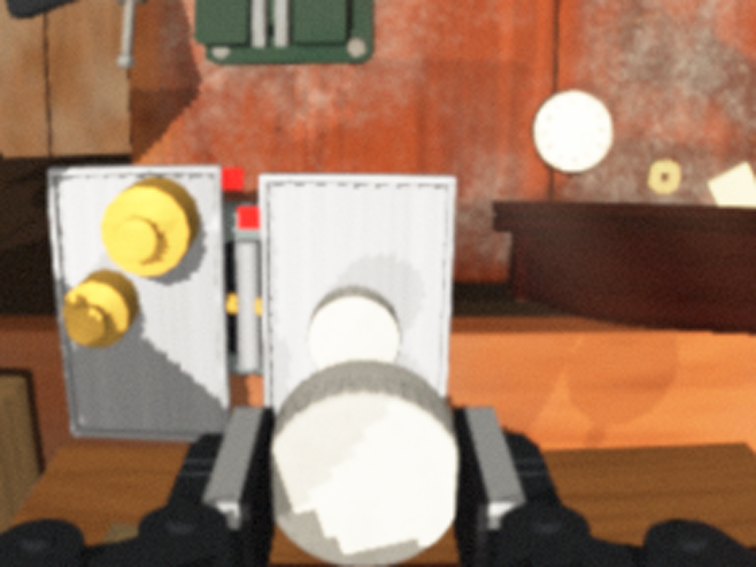

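Call:
step_arm([
  [-1,0,-0.0265,-0.0515,0,0,0],
  [-1,0,-0.0265,-0.0515,0,0,0],
  [-1,0,-0.0265,-0.0515,0,0,0],
  [-1,0,-0.0265,-0.0515,0,0,0],
  [-1,0,-0.0265,-0.0515,0,0,0],
  [-1,0,-0.0265,-0.0515,0,0,0],
  [-1,0,-0.0265,-0.0515,0,0,0],
  [-1,0,0,0,0,0,0],
  [-1,0,0,0,0,0,0],
  [-1,0,0,0,0,0,0],
])

```text
clock: 27.03
tool_pos: [0.4407, -0.0156, 0.2427]
ee_rot: [-1.015, 1.322, 1.016]
ft_force: [0.2, 0.2, -1.9]
grip_width: 0.0318
```

```bash
python3 - <<'E'
from h import *
T=snap('wrist','w18')
plan([.4426,-.0149,.09],75)
E
```

```text
tcp [ 0.4409 -0.0151  0.243 ] shift units(before turn) [ 0.255  -0.0029  0.0009] mm [153.   -1.7   0.6] turn units [ 0.0019  0.0002 -0.0004]
  shift if turned first [ 0.255  -0.0027  0.001 ]
```

View pics/w18.png

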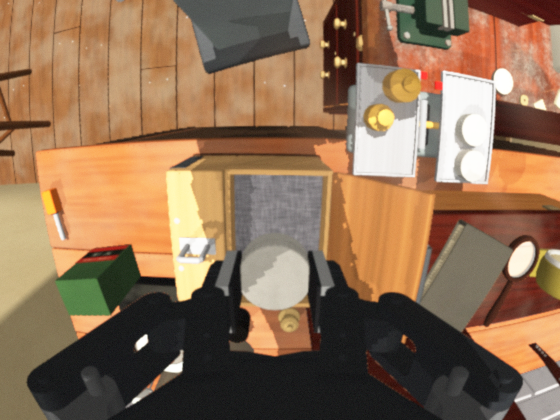

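```bash
python3 - <<'E'
from h import *
T=np.load('pics/w18.npy')
X=np.array([.267,.964]);Y=np.array([-.964,.267]);C=np.array([.4762,-.0512])
for p in [(232,175),(322,174),(334,174),(228,295)]:
    q=onz('wrist',p,.106,T)[:2];d=q-C;print(p,q.round(4),'chest',(d@X).round(4),(d@Y).round(4))
E
```

```text
(232, 175) [ 0.4104 -0.0462] chest -0.0128 0.0648
(322, 174) [0.4297 0.0302] chest 0.066 0.0666
(334, 174) [0.4323 0.0406] chest 0.0767 0.0668
(228, 295) [ 0.5248 -0.0863] chest -0.0209 -0.0563
```

The tin is above the near part of the well, and the rim corners agree with the chest pose to ~3 mm. I'll lower it and release.

Call:
step_arm([
  [-1,0.05,-0.003,0.001,0,0,0],
  [-1,0.06,0,0,0,0,0],
  [-1,0.06,0,0,0,0,0],
  [-1,0.045,0,0,0,0,0],
  [-1,0.025,0,0,0,0,0],
  [-1,0.012,0,0,0,0,0],
  [-1,0.003,0,0,0,0,0],
  [-1,0,0,0,0,0,0],
  [-1,0,0,0,0,0,0],
  [-1,0,0,0,0,0,0],
])

```text
clock: 27.92
tool_pos: [0.4452, -0.0155, 0.0924]
ee_rot: [-1.018, 1.317, 1.014]
ft_force: [0.5, 0.0, -1.3]
grip_width: 0.0314
```

Call:
step_arm([
  [0.0,0,0,0,0,0,0],
  [0.0,0,0,0,0,0,0],
  [0.0,0,0,0,0,0,0],
  [0.0,0,0,0,0,0,0],
  [0.0,-0.02,0,0,0,0,0],
  [0.0,-0.05,0,0,0,0,0],
  [0.0,-0.06,0,0,0,0,0],
  [0.1,-0.06,0,0,0,0,0],
  [0.2,-0.06,0,0,0,0,0],
  [0.2,0,0,0,0,0,0],
])

```text
clock: 28.75
tool_pos: [0.4474, -0.0159, 0.2481]
ee_rot: [-1.021, 1.311, 1.008]
ft_force: [1.6, -0.6, 0.7]
grip_width: 0.0513
```

```bash
python3 - <<'E'
from h import *
T=snap('wrist','w19')
plan([.4260,.2095,.24],75)
E
```

```text
tcp [ 0.4464 -0.0158  0.2451] shift units(before turn) [0.0081 0.1294 0.3542] mm [  4.8  77.6 212.5] turn units [0.0014 0.0013 0.0057]
  shift if turned first [0.0085 0.1301 0.3539]
```

View pics/w19.png

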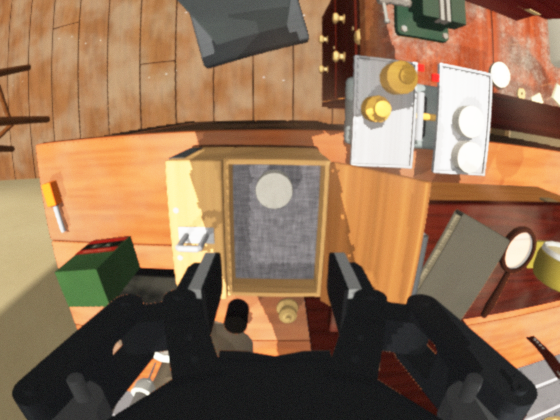

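Call:
step_arm([
  [0.25,0,0.0185,0.0505,0,0,0],
  [0.25,0,0.0185,0.0505,0,0,0],
  [0.25,0,0.0185,0.0505,0,0,0],
  [0.25,0,0.0185,0.0505,0,0,0],
  [0.25,0,0.0185,0.0505,0,0,0],
  [0.25,0,0.0185,0.0505,0,0,0],
  [0.25,0,0.0185,0.0505,0,0,0],
  [0.25,0.05,0,0,0,0,0],
  [0.25,0.06,0,0,0,0,0],
  [0.25,0.06,0,0,0,0,0],
])

```text
clock: 29.63
tool_pos: [0.423, 0.2101, 0.1375]
ee_rot: [-1.018, 1.318, 1.016]
ft_force: [0.3, 0.2, 0.5]
grip_width: 0.0532
```

Call:
step_arm([
  [0.25,0.03,0,0,0,0,0],
  [0.25,0,0,0,0,0,0],
  [0.25,0,0,0,0,0,0],
  [0.25,0,0,0,0,0,0],
  [0.25,0,0,0,0,0,0],
  [0.25,0,0,0,0,0,0],
  [0.25,0,0,0,0,0,0],
  [0.25,0,0,0,0,0,0],
  [0.25,0,0,0,0,0,0],
  [0.25,0,0,0,0,0,0],
])

```text
clock: 30.47
tool_pos: [0.4233, 0.2093, 0.1213]
ee_rot: [-1.017, 1.319, 1.015]
ft_force: [-0.4, -0.4, 0.6]
grip_width: 0.0534
```

```bash
python3 - <<'E'
from h import *
T=snap('wrist','w20',(140,100,420,310),2.7)
plan([.4260,.2095,.068],75)
E
```

```text
tcp [0.4233 0.2093 0.1212] shift units(before turn) [ 0.0886 -0.0041  0.0014] mm [53.2 -2.5  0.9] turn units [0.0015 0.0003 0.0011]
  shift if turned first [ 0.0886 -0.0043  0.0015]
```

View pics/w20.png

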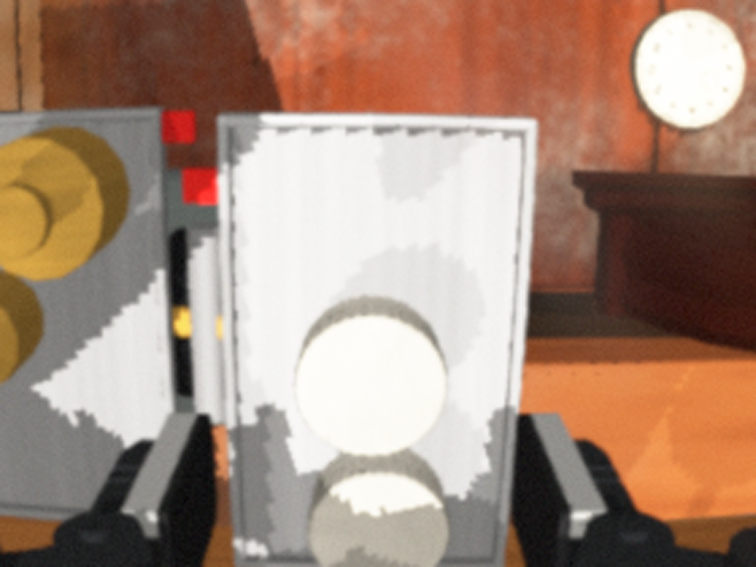

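```bash
python3 - <<'E'
from h import *
T=np.load('pics/w20.npy');c=lambda u,v:(u/2.7+140,v/2.7+100)
p=onz('wrist',c(371,385),.079,T);print(p,onz('wrist',c(378,522),.079,T))
plan([p[0],p[1],.068],75)
E
```

```text
[0.42682494 0.21014288 0.079     ] [0.46242077 0.20261776 0.079     ]
tcp [0.4233 0.2093 0.1212] shift units(before turn) [ 0.0886 -0.0052  0.0028] mm [53.2 -3.1  1.7] turn units [0.0015 0.0003 0.0011]
  shift if turned first [ 0.0886 -0.0053  0.0029]
```

Call:
step_arm([
  [0.25,0.035,-0.005,0.003,0,0,0],
  [0.25,0.03,0,0,0,0,0],
  [0.25,0.016,0,0,0,0,0],
  [0.25,0.007,0,0,0,0,0],
  [0.25,0,0,0,0,0,0],
  [0.25,0,0,0,0,0,0],
  [-1,0,0,0,0,0,0],
  [-1,0,0,0,0,0,0],
  [-1,0,0,0,0,0,0],
  [-1,0,0,0,0,0,0],
])

```text
clock: 31.35
tool_pos: [0.4273, 0.2105, 0.0689]
ee_rot: [-1.017, 1.318, 1.014]
ft_force: [1.2, 0.7, 2.1]
grip_width: 0.031
```

Call:
step_arm([
  [-1,0,0,0,0,0,0],
  [-1,-0.01,0,0,0,0,0],
  [-1,-0.03,0,0,0,0,0],
  [-1,-0.05,0,0,0,0,0],
  [-1,-0.05,0,0,0,0,0],
  [-1,-0.05,0,0,0,0,0],
  [-1,-0.05,0,0,0,0,0],
  [-1,-0.04,0,0,0,0,0],
  [-1,-0.02,0,0,0,0,0],
  [-1,0,0,0,0,0,0],
])

```text
clock: 32.18
tool_pos: [0.4278, 0.211, 0.2516]
ee_rot: [-1.017, 1.314, 1.013]
ft_force: [0.6, 0.5, -0.4]
grip_width: 0.0313
```

```bash
python3 - <<'E'
from h import *
plan([.4831,-.0261,.25],75);print(observe()['grip_width'])
E
```

```text
tcp [0.4278 0.211  0.2516] shift units(before turn) [ 0.0023 -0.1905 -0.3583] mm [   1.4 -114.3 -215. ] turn units [0.0015 0.0025 0.0034]
  shift if turned first [ 0.0027 -0.1913 -0.3578]
0.03134628857147628
```

Call:
step_arm([
  [-1,0,-0.0275,-0.051,0,0,0],
  [-1,0,-0.0275,-0.051,0,0,0],
  [-1,0,-0.0275,-0.051,0,0,0],
  [-1,0,-0.0275,-0.051,0,0,0],
  [-1,0,-0.0275,-0.051,0,0,0],
  [-1,0,-0.0275,-0.051,0,0,0],
  [-1,0,-0.0275,-0.051,0,0,0],
  [-1,0,0,0,0,0,0],
  [-1,0,0,0,0,0,0],
  [-1,0,0,0,0,0,0],
])

```text
clock: 33.02
tool_pos: [0.4822, -0.0262, 0.2473]
ee_rot: [-1.015, 1.321, 1.016]
ft_force: [0.4, 0.2, -0.8]
grip_width: 0.0309
```

```bash
python3 - <<'E'
from h import *
T=snap('wrist','w21',(140,100,420,310),2.7)
plan([.4845,-.0265,.090],75)
E
```

```text
tcp [ 0.4823 -0.0257  0.2476] shift units(before turn) [ 0.2626 -0.0039 -0.0005] mm [157.6  -2.4  -0.3] turn units [ 0.0019  0.0003 -0.0001]
  shift if turned first [ 0.2626 -0.0039 -0.0004]
```

View pics/w21.png

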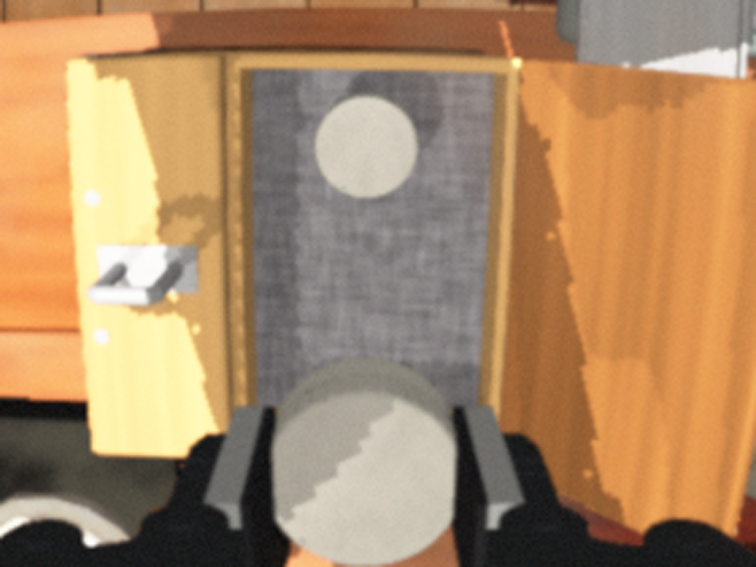

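Call:
step_arm([
  [-1,0.05,-0.004,0,0,0,0],
  [-1,0.06,0,0,0,0,0],
  [-1,0.06,0,0,0,0,0],
  [-1,0.05,0,0,0,0,0],
  [-1,0.025,0,0,0,0,0],
  [-1,0.012,0,0,0,0,0],
  [-1,0.005,0,0,0,0,0],
  [-1,0,0,0,0,0,0],
  [-1,0,0,0,0,0,0],
  [-1,0,0,0,0,0,0],
])

```text
clock: 33.9
tool_pos: [0.4869, -0.0268, 0.0925]
ee_rot: [-1.018, 1.317, 1.014]
ft_force: [-0.1, 0.5, -1.4]
grip_width: 0.0316
```

Call:
step_arm([
  [0.0,0,0,0,0,0,0],
  [0.0,0,0,0,0,0,0],
  [0.0,0,0,0,0,0,0],
  [0.0,0,0,0,0,0,0],
  [0.0,-0.02,0,0,0,0,0],
  [0.0,-0.05,0,0,0,0,0],
  [0.0,-0.06,0,0,0,0,0],
  [0.1,-0.06,0,0,0,0,0],
  [0.2,-0.06,0,0,0,0,0],
  [0.2,0,0,0,0,0,0],
])

```text
clock: 34.73
tool_pos: [0.4891, -0.0273, 0.2484]
ee_rot: [-1.021, 1.311, 1.008]
ft_force: [1.0, -0.5, -0.5]
grip_width: 0.0511
```

```bash
python3 - <<'E'
from h import *
T=snap('wrist','w22',(140,100,420,310),2.7)
plan([.4630,.2020,.24],75)
E
```

```text
tcp [ 0.4881 -0.0273  0.2454] shift units(before turn) [0.0084 0.1387 0.3585] mm [  5.1  83.2 215.1] turn units [0.0014 0.0012 0.0059]
  shift if turned first [0.009  0.1394 0.3583]
```

View pics/w22.png

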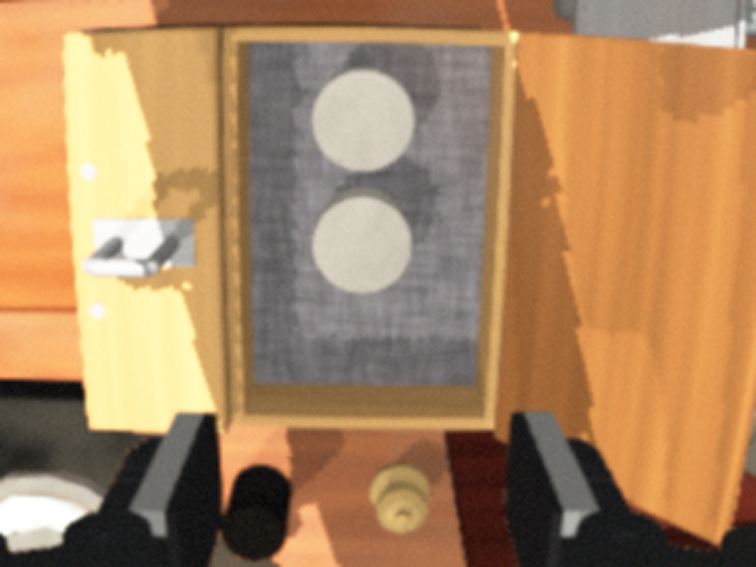

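Call:
step_arm([
  [0.25,0,0.02,0.051,0,0,0],
  [0.25,0,0.02,0.051,0,0,0],
  [0.25,0,0.02,0.051,0,0,0],
  [0.25,0,0.02,0.051,0,0,0],
  [0.25,0,0.02,0.051,0,0,0],
  [0.25,0,0.02,0.051,0,0,0],
  [0.25,0,0.02,0.051,0,0,0],
  [0.25,0.05,0,0,0,0,0],
  [0.25,0.06,0,0,0,0,0],
  [0.25,0.06,0,0,0,0,0],
])

```text
clock: 35.62
tool_pos: [0.4591, 0.2024, 0.1376]
ee_rot: [-1.018, 1.318, 1.016]
ft_force: [0.6, 0.0, -0.5]
grip_width: 0.053
```

Call:
step_arm([
  [0.25,0.03,0,0,0,0,0],
  [0.25,0,0,0,0,0,0],
  [0.25,0,0,0,0,0,0],
  [0.25,0,0,0,0,0,0],
  [0.25,0,0,0,0,0,0],
  [0.25,0,0,0,0,0,0],
  [0.25,0,0,0,0,0,0],
  [0.25,0,0,0,0,0,0],
  [0.25,0,0,0,0,0,0],
  [0.25,0,0,0,0,0,0],
])

```text
clock: 36.45
tool_pos: [0.4595, 0.2016, 0.1213]
ee_rot: [-1.017, 1.319, 1.015]
ft_force: [-0.3, 0.8, -0.2]
grip_width: 0.0532
```

```bash
python3 - <<'E'
from h import *
T=snap('wrist','w23',(140,100,420,310),2.7)
plan([.4630,.2020,.068],75)
E
```

```text
tcp [0.4594 0.2016 0.1212] shift units(before turn) [ 0.0888 -0.0054  0.0022] mm [53.3 -3.2  1.3] turn units [0.0015 0.0003 0.0012]
  shift if turned first [ 0.0887 -0.0056  0.0022]
```

View pics/w23.png

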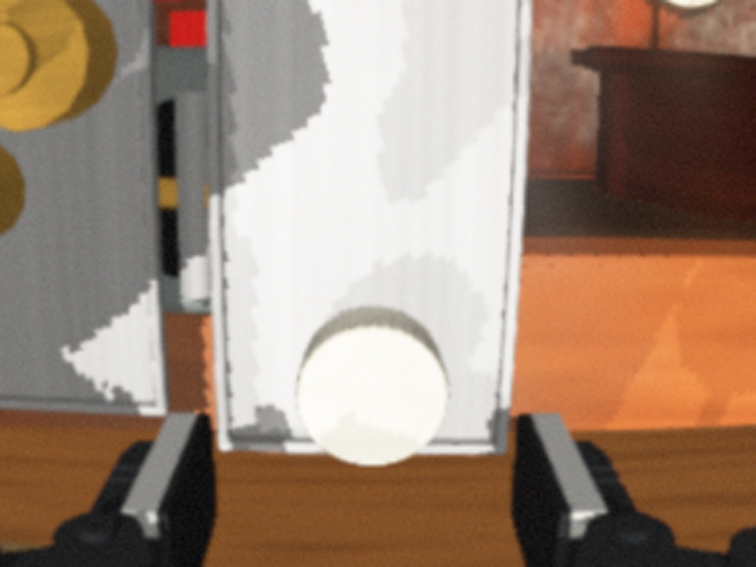

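Call:
step_arm([
  [0.25,0.035,-0.008,0.003,0,0,0],
  [0.25,0.03,0,0,0,0,0],
  [0.25,0.016,0,0,0,0,0],
  [0.25,0.007,0,0,0,0,0],
  [0.25,0,0,0,0,0,0],
  [0.25,0,0,0,0,0,0],
  [-1,0,0,0,0,0,0],
  [-1,0,0,0,0,0,0],
  [-1,0,0,0,0,0,0],
  [-1,0,0,0,0,0,0],
])

```text
clock: 37.33
tool_pos: [0.4652, 0.2023, 0.0691]
ee_rot: [-1.017, 1.318, 1.014]
ft_force: [1.5, -0.0, 1.5]
grip_width: 0.0314
```

Call:
step_arm([
  [-1,0,0,0,0,0,0],
  [-1,-0.01,0,0,0,0,0],
  [-1,-0.03,0,0,0,0,0],
  [-1,-0.05,0,0,0,0,0],
  [-1,-0.05,0,0,0,0,0],
  [-1,-0.05,0,0,0,0,0],
  [-1,-0.05,0,0,0,0,0],
  [-1,-0.04,0,0,0,0,0],
  [-1,-0.02,0,0,0,0,0],
  [-1,0,0,0,0,0,0],
])

```text
clock: 38.17
tool_pos: [0.4657, 0.2027, 0.2517]
ee_rot: [-1.017, 1.314, 1.013]
ft_force: [0.4, -0.3, -0.7]
grip_width: 0.0315
```

```bash
python3 - <<'E'
from h import *
plan([.5250,-.0378,.25],75);print(observe()['grip_width'])
E
```

```text
tcp [0.4657 0.2027 0.2517] shift units(before turn) [ 0.0027 -0.1984 -0.362 ] mm [   1.6 -119.  -217.2] turn units [0.0015 0.0023 0.0035]
  shift if turned first [ 0.0028 -0.1993 -0.3616]
0.031536027725821904
```

Call:
step_arm([
  [-1,0,-0.0285,-0.0517,0,0,0],
  [-1,0,-0.0285,-0.0517,0,0,0],
  [-1,0,-0.0285,-0.0517,0,0,0],
  [-1,0,-0.0285,-0.0517,0,0,0],
  [-1,0,-0.0285,-0.0517,0,0,0],
  [-1,0,-0.0285,-0.0517,0,0,0],
  [-1,0,-0.0285,-0.0517,0,0,0],
  [-1,0,0,0,0,0,0],
  [-1,0,0,0,0,0,0],
  [-1,0,0,0,0,0,0],
])

```text
clock: 39.0
tool_pos: [0.5233, -0.0383, 0.2472]
ee_rot: [-1.015, 1.321, 1.016]
ft_force: [-0.2, 1.0, -0.8]
grip_width: 0.0314
```

```bash
python3 - <<'E'
from h import *
T=snap('wrist','w24',(140,100,420,310),2.7)
plan([.5250,-.0378,.090],75)
E
```

```text
tcp [ 0.5234 -0.0378  0.2475] shift units(before turn) [ 0.2626 -0.0026  0.0005] mm [157.5  -1.6   0.3] turn units [ 0.0019  0.0003 -0.0002]
  shift if turned first [ 0.2626 -0.0025  0.0006]
```

View pics/w24.png

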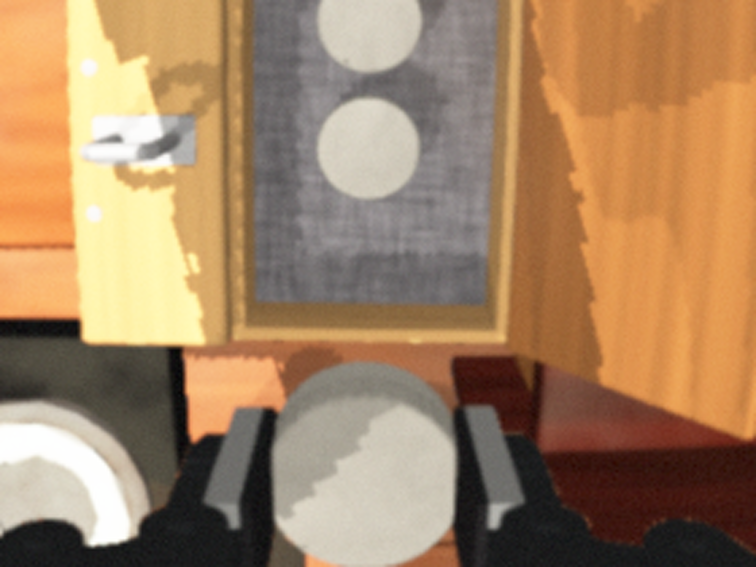

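Call:
step_arm([
  [-1,0.05,0,0,0,0,0],
  [-1,0.06,0,0,0,0,0],
  [-1,0.06,0,0,0,0,0],
  [-1,0.04,0,0,0,0,0],
  [-1,0.01,0,0,0,0,0],
  [-1,0,0,0,0,0,0],
  [-1,0,0,0,0,0,0],
  [-1,0,0,0,0,0,0],
  [-1,0,0,0,0,0,0],
  [-1,0,0,0,0,0,0],
])

```text
clock: 39.88
tool_pos: [0.5257, -0.0385, 0.118]
ee_rot: [-1.018, 1.317, 1.013]
ft_force: [-0.8, -0.5, -0.8]
grip_width: 0.0316
```

```bash
python3 - <<'E'
from h import *
plan([.5242,-.0376,.091],75)
E
```

```text
tcp [ 0.5257 -0.0385  0.118 ] shift units(before turn) [0.045  0.0031 0.0008] mm [27.   1.8  0.5] turn units [0.0016 0.0006 0.0028]
  shift if turned first [0.0451 0.0029 0.0008]
```

Call:
step_arm([
  [-1,0,0.003,0.001,0,0,0],
  [-1,0.02,0,0,0,0,0],
  [-1,0.015,0,0,0,0,0],
  [-1,0.008,0,0,0,0,0],
  [-1,0.002,0,0,0,0,0],
  [-1,0,0,0,0,0,0],
  [-1,0,0,0,0,0,0],
  [0,0,0,0,0,0,0],
  [0,0,0,0,0,0,0],
  [0,0,0,0,0,0,0],
])

```text
clock: 40.72
tool_pos: [0.5233, -0.0375, 0.0898]
ee_rot: [-1.017, 1.319, 1.014]
ft_force: [0.0, -0.4, 0.7]
grip_width: 0.0427
```

Call:
step_arm([
  [0,0,0,0,0,0,0],
  [0,-0.02,0,0,0,0,0],
  [0,-0.05,0,0,0,0,0],
  [0,-0.06,0,0,0,0,0],
  [0,-0.06,0,0,0,0,0],
  [0,-0.06,0,0,0,0,0],
  [0,0,0,0,0,0,0],
  [0,0,0,0,0,0,0],
  [0,0,0,0,0,0,0],
  [0,0,0,0,0,0,0],
])

```text
clock: 41.55
tool_pos: [0.5217, -0.0374, 0.238]
ee_rot: [-1.016, 1.321, 1.017]
ft_force: [-0.3, 0.1, -0.4]
grip_width: 0.0427
```

```bash
python3 - <<'E'
from h import *
T=snap('wrist','w25');print(T[:3,3],observe()['ft_force'])
E
```

```text
[ 0.52170339 -0.03740842  0.23796604] [ 1.45935428 -1.10063143 -0.16338662]
```

View pics/w25.png

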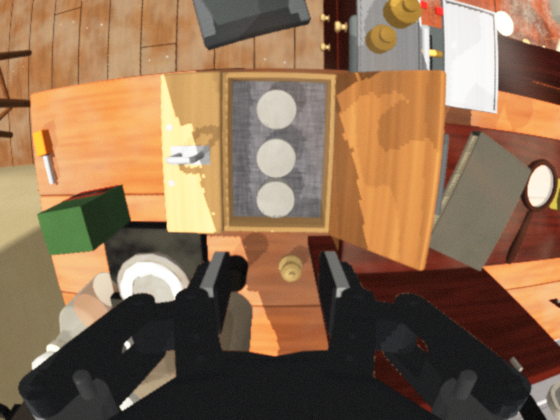

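All three tins lie flat in the well, at (276,108), (276,158) and (275,198). Next I'll take the shut fingers outside the lid, near its front corner and clear of the hasp.

Call:
step_arm([
  [-1,-0.01,0.03,0.045,0,0,0],
  [-1,0,0.03,0.045,0,0,0],
  [-1,0,0.03,0.045,0,0,0],
  [-1,0,0.03,0.045,0,0,0],
  [-1,0,0.03,0.045,0,0,0],
  [-1,0,0,0,0,0,0],
  [-1,0,0,0,0,0,0],
  [-1,0,0,0,0,0,0],
  [-1,0,0,0,0,0,0],
  [-1,0,0,0,0,0,0],
])

```text
clock: 42.43
tool_pos: [0.4705, 0.115, 0.2449]
ee_rot: [-1.016, 1.321, 1.014]
ft_force: [0.2, -0.2, -0.6]
grip_width: -0.0001
```

```bash
python3 - <<'E'
from h import *
T=snap('wrist','w26');snap('scene','sc26',(155,140,415,310),3)
plan([.4707,.1164,.160],75)
E
```

```text
tcp [0.4706 0.1152 0.2451] shift units(before turn) [0.1419 0.0005 0.002 ] mm [85.1  0.3  1.2] turn units [0.0004 0.0001 0.0009]
  shift if turned first [0.1419 0.0003 0.002 ]
```

View pics/w26.png

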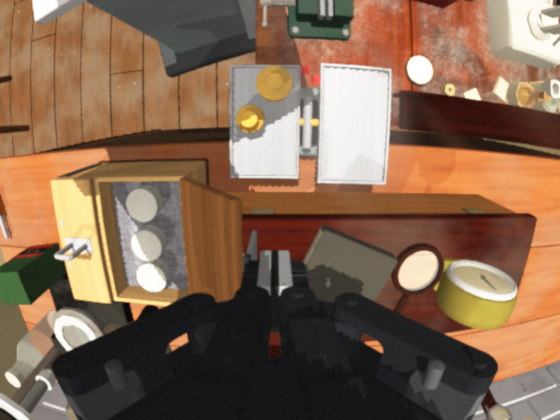

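View pics/sc26.png

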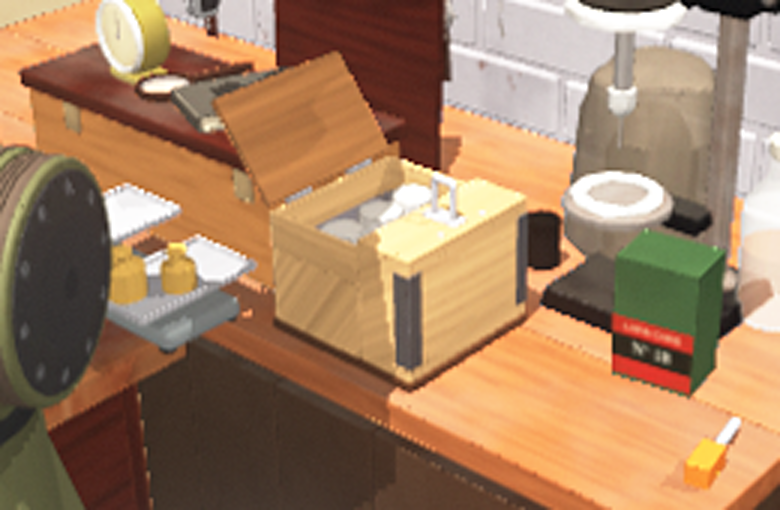

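```bash
python3 - <<'E'
from h import *
T=np.load('pics/w26.npy');a=cv2.imread('pics/w26_full.png')
cv2.imwrite('pics/z26.png',cv2.resize(a[140:330,150:330],None,fx=3.3,fy=3.3,interpolation=cv2.INTER_CUBIC))
X=np.array([.267,.964]);Y=np.array([-.964,.267]);C=np.array([.4762,-.0512])
for p,z in [((243,199),.184),((243,290),.184),((252,232),.16),((258,262),.16)]:
    q=onz('wrist',p,z,T)[:2];d=q-C;print(p,q.round(4),'chest',(d@X).round(4),(d@Y).round(4))
print('tcp px',proj('wrist',T[:3,3],T))
d=T[:2,3]-C;print(d@X,d@Y)
E
```

```text
(243, 199) [0.4464 0.1002] chest 0.138 0.0692
(243, 290) [0.5112 0.0805] chest 0.1363 0.0014
(252, 232) [0.478  0.0955] chest 0.1419 0.0374
(258, 262) [0.5031 0.093 ] chest 0.1461 0.0126
tcp px [274.69133294 269.69635767]
0.15872300858688973 0.04987470106304357
```

View pics/z26.png

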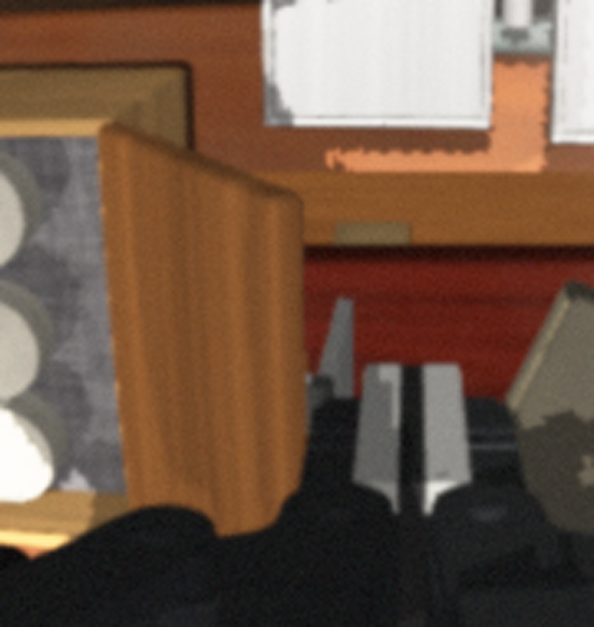

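The hasp plate hangs at crop (345,300), clear of the finger band by ~10 mm in chest y. I'll shift outward, descend, and sweep the lid up.

Call:
step_arm([
  [-1,0,0.002,0.014,0,0,0],
  [-1,0.04,0,0,0,0,0],
  [-1,0.05,0,0,0,0,0],
  [-1,0.04,0,0,0,0,0],
  [-1,0.01,0,0,0,0,0],
  [-1,0,0,-0.02,0,0,0],
  [-1,0,0,-0.02,0,0,0],
  [-1,0,0,-0.02,0,0,0],
  [-1,0,0,-0.02,0,0,0],
  [-1,0,0,0,0,0,0],
])

```text
clock: 43.37
tool_pos: [0.46, 0.0758, 0.1633]
ee_rot: [-1.017, 1.318, 1.011]
ft_force: [-0.7, 1.3, 3.0]
grip_width: -0.0001
```

```bash
python3 - <<'E'
from h import *
T=snap('wrist','w27');snap('scene','sc27',(155,140,415,310),3)
C=np.array([.4762,-.0512]);X=np.array([.267,.964]);Y=np.array([-.964,.267]);d=T[:2,3]-C;print(d@X,d@Y,T[2,3],observe()['ft_force'])
E
```

```text
0.1181262818473976 0.049581371768826196 0.16326385477062966 [0.28607857 0.8049448  4.59278916]
```

View pics/w27.png

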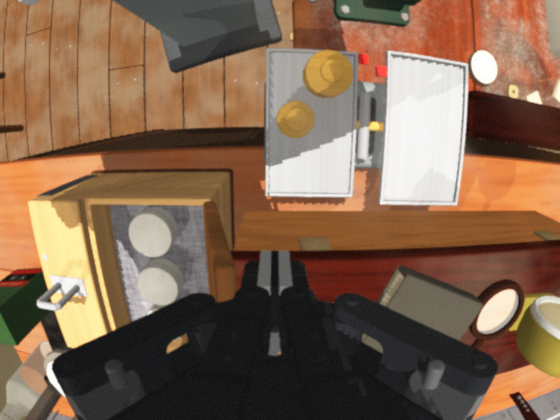

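View pics/sc27.png

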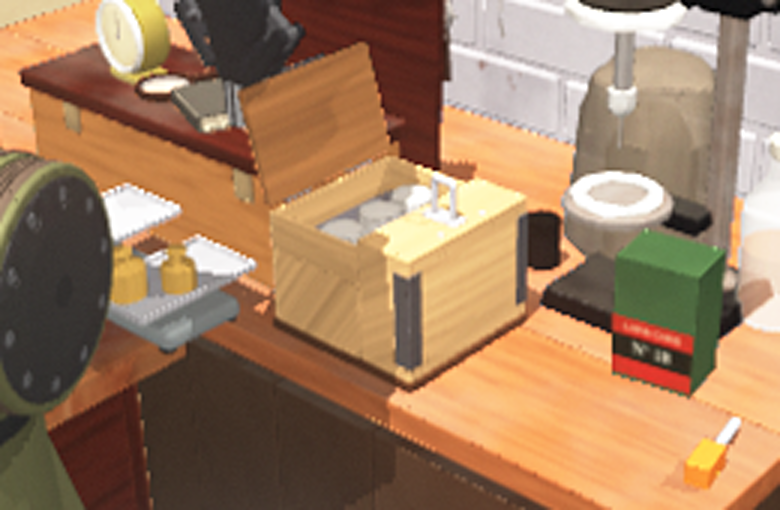

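Call:
step_arm([
  [-1,-0.008,0,-0.02,0,0,0],
  [-1,-0.004,0,-0.02,0,0,0],
  [-1,0,0,-0.02,0,0,0],
  [-1,0,0,-0.02,0,0,0],
  [-1,0,0,-0.02,0,0,0],
  [-1,0,0,-0.02,0,0,0],
  [-1,0,0,0,0,0,0],
  [-1,0,0,0,0,0,0],
  [-1,0,0,0,0,0,0],
  [-1,0,0,0,0,0,0],
])

```text
clock: 44.3
tool_pos: [0.4406, 0.0087, 0.1684]
ee_rot: [-1.017, 1.32, 1.015]
ft_force: [0.1, -0.6, -0.9]
grip_width: 0.0001
```

```bash
python3 - <<'E'
from h import *
T=snap('wrist','w28');snap('scene','sc28',(155,140,415,310),3)
C=np.array([.4762,-.0512]);X=np.array([.267,.964]);Y=np.array([-.964,.267]);d=T[:2,3]-C;print(d@X,d@Y,T[2,3],observe()['ft_force'])
E
```

```text
0.048201163038969846 0.05031363873523341 0.16838252550259 [ 0.20746207 -0.45536025  0.52983049]
```

View pics/w28.png

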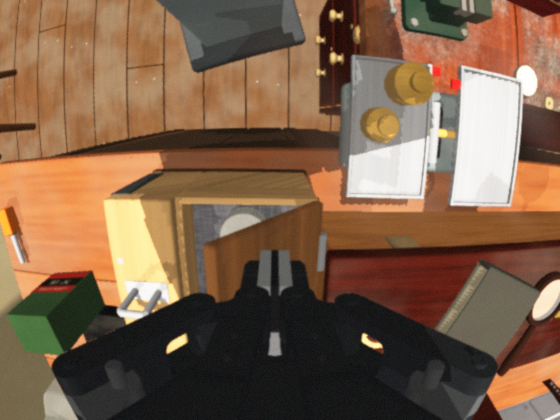

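View pics/sc28.png

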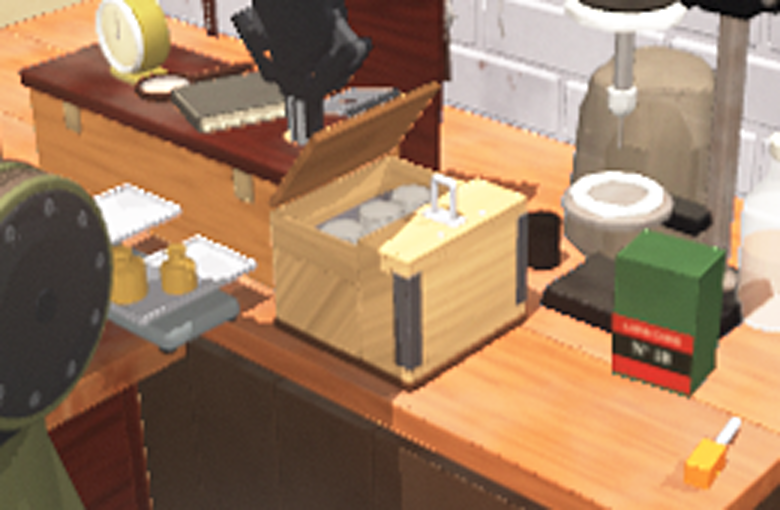

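The lid is past vertical at ~55°. I'll follow its arc down to shut.

Call:
step_arm([
  [-1,0.008,0,-0.012,0,0,0],
  [-1,0.009,0,-0.012,0,0,0],
  [-1,0.012,0,-0.012,0,0,0],
  [-1,0.014,0,-0.012,0,0,0],
  [-1,0.015,0,-0.01,0,0,0],
  [-1,0.015,0,-0.006,0,0,0],
  [-1,0.012,0,-0.002,0,0,0],
  [-1,0.008,0,0,0,0,0],
  [-1,0,0,0,0,0,0],
  [-1,0,0,0,0,0,0],
])

```text
clock: 45.23
tool_pos: [0.4297, -0.0306, 0.1137]
ee_rot: [-1.017, 1.322, 1.014]
ft_force: [-8.9, -3.3, 20.8]
grip_width: -0.0
```

```bash
python3 - <<'E'
from h import *
T=snap('wrist','w29');snap('scene','sc29',(155,140,415,310),3)
C=np.array([.4762,-.0512]);X=np.array([.267,.964]);Y=np.array([-.964,.267]);d=T[:2,3]-C;print(d@X,d@Y,T[2,3],observe()['ft_force'])
E
```

```text
0.007401783661854509 0.050313384856335665 0.11367739833019115 [-8.46684346 -3.11482407 20.25557794]
```

View pics/sc29.png

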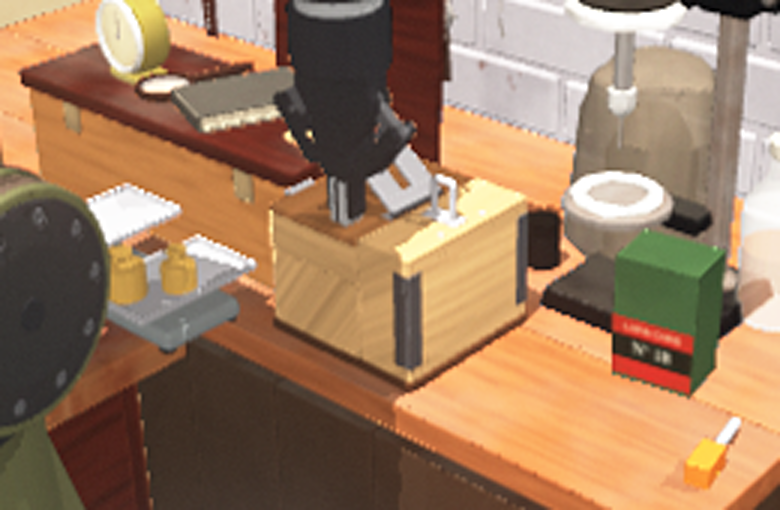

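The lid is shut, with 20 N of down-force confirmed against it, and the hasp stands upright near scene crop (400,180). I'll go over and behind the hasp.

Call:
step_arm([
  [-1,-0.04,0,0,0,0,0],
  [-1,-0.06,0,0,0,0,0],
  [-1,-0.06,0,0,0,0,0],
  [-1,0,-0.01,0.04,0,0,0],
  [-1,0,-0.02,0.035,0,0,0],
  [-1,0,-0.02,0,0,0,0],
  [-1,0,0,0,0,0,0],
  [-1,0,0,0,0,0,0],
  [-1,0,0,0,0,0,0],
  [-1,0,0,0,0,0,0],
])

```text
clock: 46.17
tool_pos: [0.4699, 0.0056, 0.2082]
ee_rot: [-1.016, 1.321, 1.015]
ft_force: [-0.0, -0.3, 0.6]
grip_width: -0.0002
```

```bash
python3 - <<'E'
from h import *
T=snap('wrist','w30');snap('scene','sc30',(155,140,415,310),3)
C=np.array([.4762,-.0512]);X=np.array([.267,.964]);Y=np.array([-.964,.267]);d=T[:2,3]-C;print(d@X,d@Y,T[2,3],observe()['ft_force'])
E
```

```text
0.053065131595182384 0.021209884328196014 0.20817270485963416 [-0.57010163  0.26449557  0.27672481]
```

View pics/w30.png

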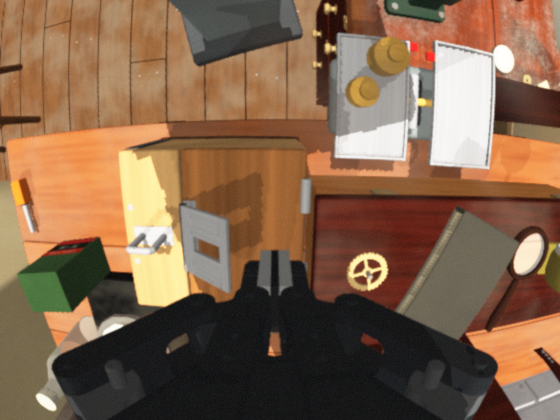

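View pics/sc30.png

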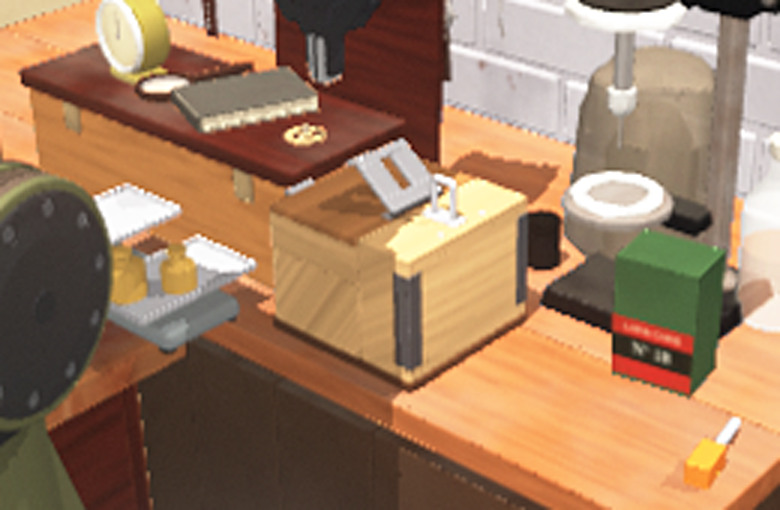

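The hasp plate leans back, with its free end at column ~229, left of the fingers. I'll descend behind it and sweep toward the staple.

Call:
step_arm([
  [-1,0.05,0,0,0,0,0],
  [-1,0.05,0,0,0,0,0],
  [-1,0.03,0,0,0,0,0],
  [-1,0,0,-0.02,0,0,0],
  [-1,0,0,-0.02,0,0,0],
  [-1,-0.008,0,-0.02,0,0,0],
  [-1,-0.012,0,-0.02,0,0,0],
  [-1,-0.013,0,-0.02,0,0,0],
  [-1,0,0,0,0,0,0],
  [-1,0,0,0,0,0,0],
])

```text
clock: 47.1
tool_pos: [0.4562, -0.0529, 0.1518]
ee_rot: [-1.016, 1.319, 1.012]
ft_force: [0.2, -0.4, -0.4]
grip_width: 0.0002
```

```bash
python3 - <<'E'
from h import *
T=snap('wrist','w31');snap('scene','sc31',(155,140,415,310),3)
C=np.array([.4762,-.0512]);X=np.array([.267,.964]);Y=np.array([-.964,.267]);d=T[:2,3]-C;print(d@X,d@Y,T[2,3],observe()['ft_force'])
E
```

```text
-0.006961361553479632 0.018838727077477288 0.15177256780193815 [-0.04943574  0.24541856 -0.11536395]
```

View pics/sc31.png

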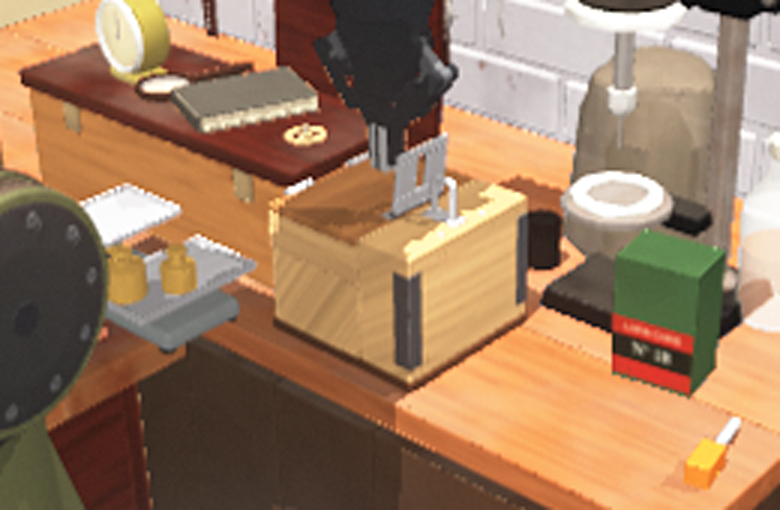

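View pics/w31.png

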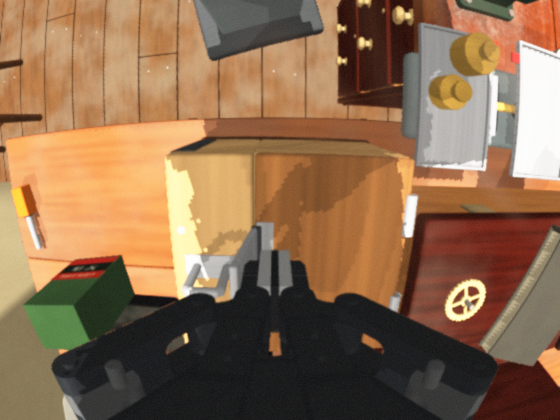

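Call:
step_arm([
  [-1,0,0.003,-0.016,0,0,0],
  [-1,0,0,-0.016,0,0,0],
  [-1,0.006,0,-0.012,0,0,0],
  [-1,0.008,0,-0.012,0,0,0],
  [-1,0.01,0,-0.01,0,0,0],
  [-1,0.011,0,-0.01,0,0,0],
  [-1,0.011,0,-0.008,0,0,0],
  [-1,0.006,0,0,0,0,0],
  [-1,0.004,0,0,0,0,0],
  [-1,0,0,0,0,0,0],
])

```text
clock: 48.03
tool_pos: [0.4404, -0.1011, 0.1172]
ee_rot: [-1.017, 1.322, 1.014]
ft_force: [-5.6, -2.1, 11.6]
grip_width: -0.0002
```

```bash
python3 - <<'E'
from h import *
T=snap('wrist','w32');snap('scene','sc32',(155,140,415,310),3)
C=np.array([.4762,-.0512]);X=np.array([.267,.964]);Y=np.array([-.964,.267]);d=T[:2,3]-C;print(d@X,d@Y,T[2,3],observe()['ft_force'])
E
```

```text
-0.057638964806161756 0.02119754704395625 0.11721560932960651 [-4.70717708 -2.86068306  9.22732861]
```

View pics/sc32.png

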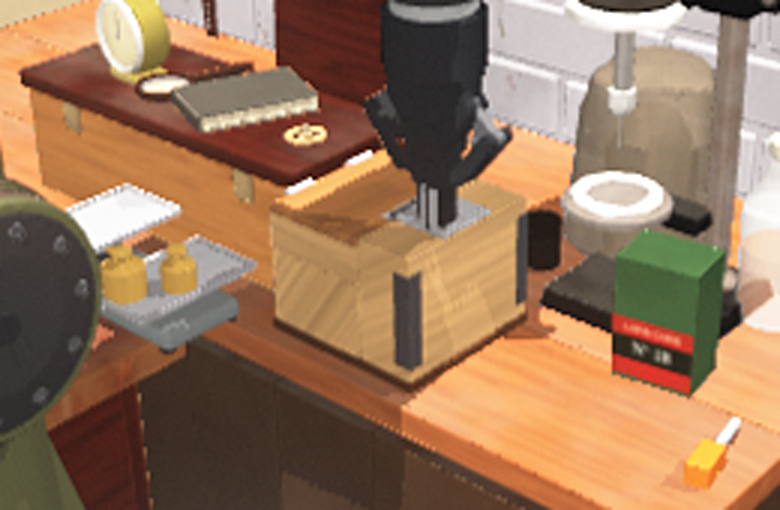

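View pics/w32.png

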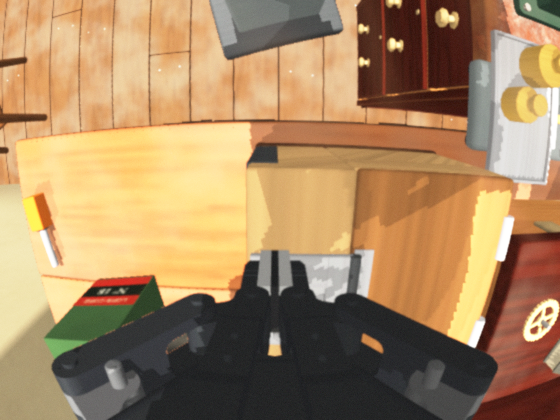

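The hasp lies flat, with the tip pressing on it at z = 0.117. I'll locate the press and dish with the two fixed cameras before moving past them.

Call:
step_arm([
  [-1,-0.03,0,0,0,0,0],
  [-1,-0.05,0,0,0,0,0],
  [-1,-0.05,0,0,0,0,0],
  [-1,-0.04,0,0,0,0,0],
  [-1,0,0,0,0,0,0],
  [-1,0,0,0,0,0,0],
  [-1,0,0,0,0,0,0],
  [-1,0,0,0,0,0,0],
  [-1,0,0,0,0,0,0],
  [-1,0,0,0,0,0,0],
])

```text
clock: 48.97
tool_pos: [0.4402, -0.1, 0.2178]
ee_rot: [-1.016, 1.321, 1.016]
ft_force: [0.0, 1.0, -0.1]
grip_width: 0.0003
```

```bash
python3 - <<'E'
from h import *
T=snap('wrist','w33');snap('side','s33');snap('scene','sc33')
print('dish',tri('scene',(360,207),'side',(328,245)))
print('press head (bottom of black)',tri('scene',(365,145),'side',(340,188)))
z=cv2.imread('pics/s33.png');z2=cv2.imread('pics/sc33.png')
cv2.imwrite('pics/z33.png',np.hstack([cv2.resize(z[130:330,200:350],None,fx=2.7,fy=2.7),cv2.resize(z2[80:280,250:400],None,fx=2.7,fy=2.7)])[:,:800])
E
```

```text
dish (array([ 0.59035112, -0.18840523,  0.09096059]), np.float64(0.005302844822545481))
press head (bottom of black) (array([ 0.60216762, -0.18846103,  0.24807976]), np.float64(0.010442205416726389))
```

View pics/z33.png

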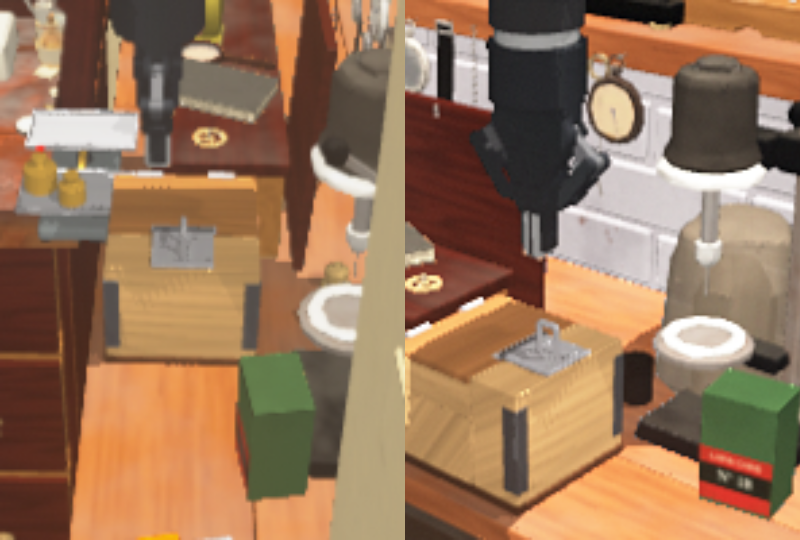

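View pics/w33.png

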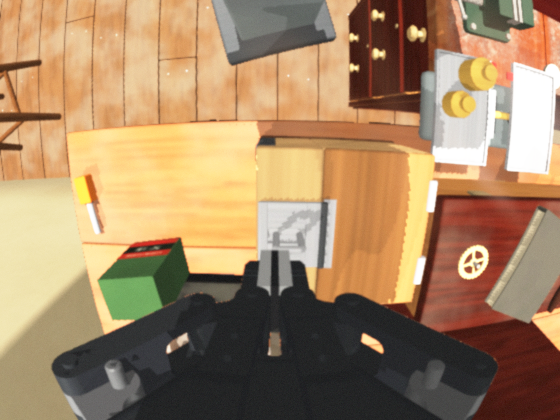

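```bash
python3 - <<'E'
from h import *
a=cv2.imread('pics/w33_full.png');cv2.imwrite('pics/z34.png',cv2.resize(a[190:275,245:345],None,fx=7,fy=7,interpolation=cv2.INTER_CUBIC))
E
```

```text
(no output)
```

View pics/z34.png

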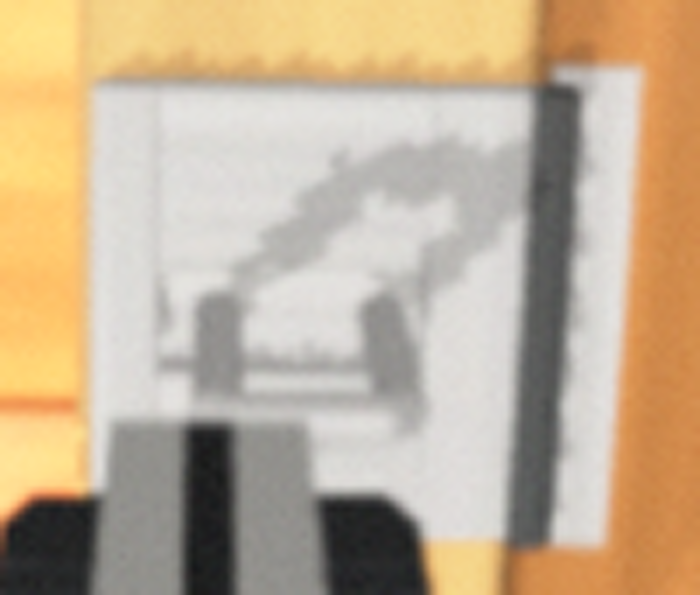

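```bash
python3 - <<'E'
from h import *
T=np.load('pics/w33.npy');c=lambda u,v:(245+u/7,190+v/7)
C=np.array([.4762,-.0512]);X=np.array([.267,.964]);Y=np.array([-.964,.267])
def sh(n,p,z):
    q=onz('wrist',c(*p),z,T)[:2];d=q-C;print(n,q.round(4),'chest',(d@X).round(4),(d@Y).round(4))
sh('base',(299,296),.118);sh('baseL',(220,296),.118);sh('baseR',(378,296),.118);sh('top',(307,405),.147);sh('topL',(200,405),.147);sh('topR',(415,405),.147)
for p in [(92,85),(645,68),(605,545),(540,85),(510,545)]: sh(p,p,.118)
d=T[:2,3]-C;print(d@X,d@Y)
E
```

```text
base [ 0.4602 -0.0946] chest -0.0461 0.0038
baseL [ 0.4579 -0.1033] chest -0.0551 0.0037
baseR [ 0.4625 -0.0859] chest -0.0371 0.0039
top [ 0.4611 -0.0951] chest -0.0464 0.0029
topL [ 0.4583 -0.1056] chest -0.0572 0.0028
topR [ 0.4639 -0.0845] chest -0.0353 0.0029
(92, 85) [ 0.4303 -0.1106] chest -0.0695 0.0284
(645, 68) [ 0.4441 -0.0507] chest -0.0081 0.0311
(605, 545) [ 0.5008 -0.0669] chest -0.0085 -0.0279
(540, 85) [ 0.443  -0.0627] chest -0.0199 0.029
(510, 545) [ 0.4976 -0.078 ] chest -0.0201 -0.0278
-0.056668329655738044 0.021674547029583626
```

```bash
python3 - <<'E'
from h import *
T=np.load('pics/w33.npy')
for p in [(70,135),(72,180),(105,335)]: print(p,onz('wrist',p,0,T).round(3))
T=np.load('pics/w2.npy') if 0 else np.load('w2T.npy')
for p in [(352,203),(385,118),(407,2)]: print(p,onz('wrist',p,0,T).round(3))
for p in [(437,268),(384,328),(440,300)]: print(p,onz('scene',p,0).round(3))
T=np.load('pics/w5.npy')
for p in [(213,119),(215,175),(215,250)]: print(p,onz('wrist',p,0,T).round(3))
E
```

```text
(70, 135) [ 0.312 -0.334  0.   ]
(72, 180) [ 0.368 -0.353  0.   ]
(105, 335) [ 0.603 -0.417  0.   ]
(352, 203) [ 0.31  -0.342  0.   ]
(385, 118) [ 0.427 -0.383  0.   ]
(407, 2) [ 0.596 -0.417  0.   ]
(437, 268) [ 0.539 -0.394  0.   ]
(384, 328) [ 0.288 -0.348  0.   ]
(440, 300) [ 0.422 -0.425  0.   ]
(213, 119) [ 0.308 -0.337  0.   ]
(215, 175) [ 0.389 -0.359  0.   ]
(215, 250) [ 0.504 -0.397  0.   ]
```

Call:
step_arm([
  [-1,0,-0.0015,-0.0565,0,0,0],
  [-1,0,-0.0015,-0.0565,0,0,0],
  [-1,0,-0.0015,-0.0565,0,0,0],
  [-0.4,0,-0.0015,-0.0565,0,0,0],
  [-0.4,0,-0.0015,-0.0565,0,0,0],
  [-0.4,0,0,0,-0.061,0,0],
  [-0.4,0,0,0,-0.061,0,0],
  [-0.4,0,0,0,0,0,0],
  [-0.4,0,0,0,0,0,0],
  [-0.4,0,0,0,0,0,0],
])

```text
clock: 49.95
tool_pos: [0.4018, -0.2649, 0.2188]
ee_rot: [-1.158, 1.24, 1.157]
ft_force: [0.2, -0.3, 0.0]
grip_width: 0.0256
```

```bash
python3 - <<'E'
from h import *
T=snap('wrist','w35')
plan([.3845,-.3307,.12],86)
E
```

```text
tcp [ 0.4019 -0.2648  0.2188] shift units(before turn) [ 0.1646  0.0216 -0.1115] mm [ 98.8  13.  -66.9] turn units [0.0006 0.     0.001 ]
  shift if turned first [ 0.1647  0.0212 -0.1115]
```

View pics/w35.png

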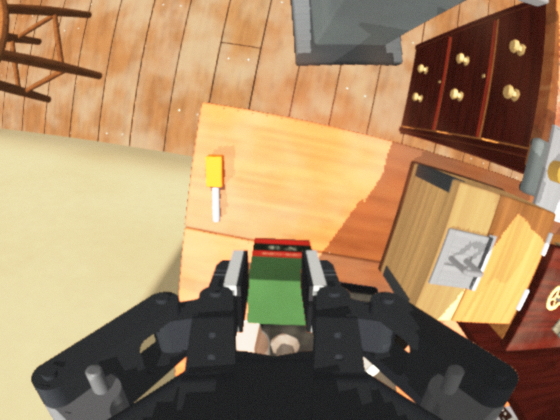

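```bash
python3 - <<'E'
from h import *
def az(n,p):
    o,d=ray(n,p);return o,np.degrees(np.arctan2(d[1],d[0]))
for p in [(440,300),(452,150),(466,5)]: print(p,az('scene',p))
for p in [(366,2),(347,150),(325,330)]: print(p,az('side',p))
for n in ('w5','w35','w33'):
    T=np.load(f'pics/{n}.npy');print(n,(T@np.array(camera_params('wrist')['tool_from_camera']))[:3,3])
T=np.load('pics/w5.npy')
for z in (-.75,-.85,-.95): print(z,onz('wrist',(50,176),z,T).round(3),onz('wrist',(200,172),z,T).round(3), onz('wrist',(5,134),z,np.load('pics/w35.npy')).round(3), onz('wrist',(180,153),z,np.load('pics/w35.npy')).round(3))
a=cv2.imread('pics/scene0.png');cv2.imwrite('pics/z36.png',cv2.resize(a[200:420,360:500],None,fx=2.7,fy=2.7))
E
```

```text
(440, 300) (array([-0.48581483, -0.54480433,  0.64827753]), np.float64(7.494045651624261))
(452, 150) (array([-0.48581483, -0.54480433,  0.64827753]), np.float64(8.375335079621905))
(466, 5) (array([-0.48581483, -0.54480433,  0.64827753]), np.float64(8.805954513021103))
(366, 2) (array([ 0.24549031, -0.90668983,  0.7748556 ]), np.float64(63.48248459147271))
(347, 150) (array([ 0.24549031, -0.90668983,  0.7748556 ]), np.float64(63.356416793511805))
(325, 330) (array([ 0.24549031, -0.90668983,  0.7748556 ]), np.float64(62.88194930881072))
w5 [ 0.32752047 -0.24955584  0.47102129]
w35 [ 0.32878449 -0.25963617  0.36059107]
w33 [ 0.36972245 -0.08115812  0.35978887]
-0.75 [ 0.259 -1.289 -0.75 ] [ 0.458 -0.585 -0.75 ] [ 0.234 -1.445 -0.75 ] [ 0.431 -0.601 -0.75 ]
-0.85 [ 0.253 -1.374 -0.85 ] [ 0.469 -0.612 -0.85 ] [ 0.225 -1.552 -0.85 ] [ 0.44  -0.632 -0.85 ]
-0.95 [ 0.248 -1.46  -0.95 ] [ 0.48 -0.64 -0.95] [ 0.217 -1.659 -0.95 ] [ 0.45  -0.662 -0.95 ]
```

View pics/z36.png

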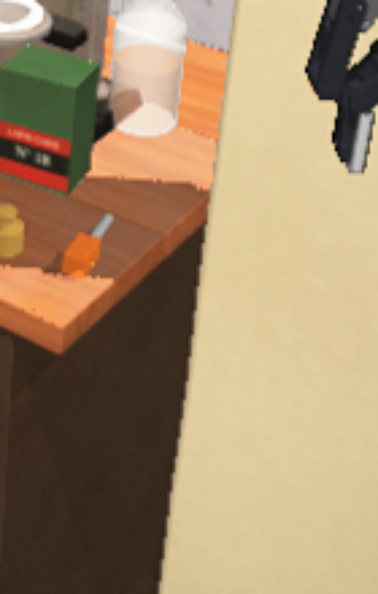

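Two-view geometry puts the wall corner at about (0.49, -0.41), about 7 cm from where the gripper will be, so the pick is clear. I'm moving over the pin.

Call:
step_arm([
  [-0.4,0.02,0.007,-0.037,0,0,0],
  [-0.4,0.05,0.007,-0.037,0,0,0],
  [-0.4,0.05,0.007,-0.037,0,0,0],
  [-0.4,0.03,0,0,0,0,0],
  [-0.4,0,0,0,0,0,0],
  [-0.4,0,0,0,0,0,0],
  [-0.4,0,0,0,0,0,0],
  [-0.4,0,0,0,0,0,0],
  [-0.4,0,0,0,0,0,0],
  [-0.4,0,0,0,0,0,0],
])

```text
clock: 50.83
tool_pos: [0.3857, -0.331, 0.1301]
ee_rot: [-1.162, 1.239, 1.157]
ft_force: [-0.3, -0.5, 0.7]
grip_width: 0.0253
```

```bash
python3 - <<'E'
from h import *
T=snap('wrist','w36',(180,120,370,290),4)
plan([.3845,-.3307,.008],86)
E
```

```text
tcp [ 0.3855 -0.3309  0.1298] shift units(before turn) [0.203  0.0024 0.0005] mm [121.8   1.4   0.3] turn units [ 0.0016 -0.0007  0.002 ]
  shift if turned first [2.03e-01 1.70e-03 2.00e-04]
```

View pics/w36.png

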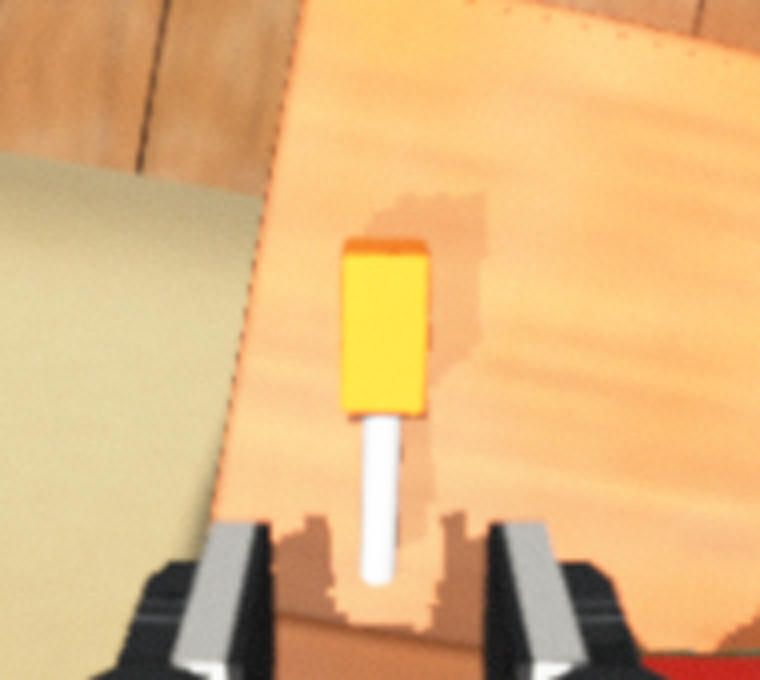

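```bash
python3 - <<'E'
from h import *
T=np.load('pics/w36.npy');c=lambda u,v:(180+u/4,120+v/4)
q=[onz('wrist',c(*p),.018,T) for p in [(343,254),(429,254),(426,415),(342,413)]]
print(np.round(q,4).tolist(),np.mean(q,0))
d=(q[0]+q[1]-q[2]-q[3])[:2]; print('axis handle', np.degrees(np.arctan2(-d[1],-d[0])))
s=onz('wrist',c(381,420),.012,T);t=onz('wrist',c(377,580),.012,T);print(s,t,np.degrees(np.arctan2((t-s)[1],(t-s)[0])))
m=np.mean(q,0);plan([m[0],m[1],.008],87)
E
```

```text
[[0.3667, -0.3368, 0.018], [0.3679, -0.3197, 0.018], [0.4017, -0.3222, 0.018], [0.4002, -0.3395, 0.018]] [ 0.38412431 -0.32952645  0.018     ]
axis handle -4.406140109515544
[ 0.40434593 -0.33166959  0.012     ] [ 0.44201957 -0.33503359  0.012     ] -5.102589623276153
tcp [ 0.3855 -0.3309  0.1298] shift units(before turn) [0.203  0.0031 0.0024] mm [121.8   1.9   1.4] turn units [-0.0095 -0.0007  0.002 ]
  shift if turned first [0.203  0.0024 0.0022]
```

Call:
step_arm([
  [-0.4,0.05,0.003,0.002,0.008,0,0],
  [-0.4,0.05,0,0,0,0,0],
  [-0.4,0.05,0,0,0,0,0],
  [-0.4,0.03,0,0,0,0,0],
  [-0.4,0.015,0,0,0,0,0],
  [-0.4,0.004,0,0,0,0,0],
  [-0.4,0,0,0,0,0,0],
  [-0.4,0,0,0,0,0,0],
  [-0.4,0,0,0,0,0,0],
  [-0.4,0,0,0,0,0,0],
])

```text
clock: 51.72
tool_pos: [0.3843, -0.3302, 0.0107]
ee_rot: [-1.153, 1.245, 1.147]
ft_force: [-0.5, 0.8, -0.0]
grip_width: 0.0259
```

```bash
python3 - <<'E'
from h import *
T=snap('wrist','w37',(180,120,370,290),4)
plan([.3841,-.3297,.008],85.4);print(observe()['ft_force'],observe()['grip_width'])
E
```

```text
tcp [ 0.3841 -0.3301  0.0105] shift units(before turn) [0.0041 0.     0.0007] mm [2.5 0.  0.4] turn units [-0.     -0.0007  0.0021]
  shift if turned first [0.0041 0.     0.0007]
[ 0.11215303  0.0656223  -0.39661099] 0.025464591209872163
```

View pics/w37.png

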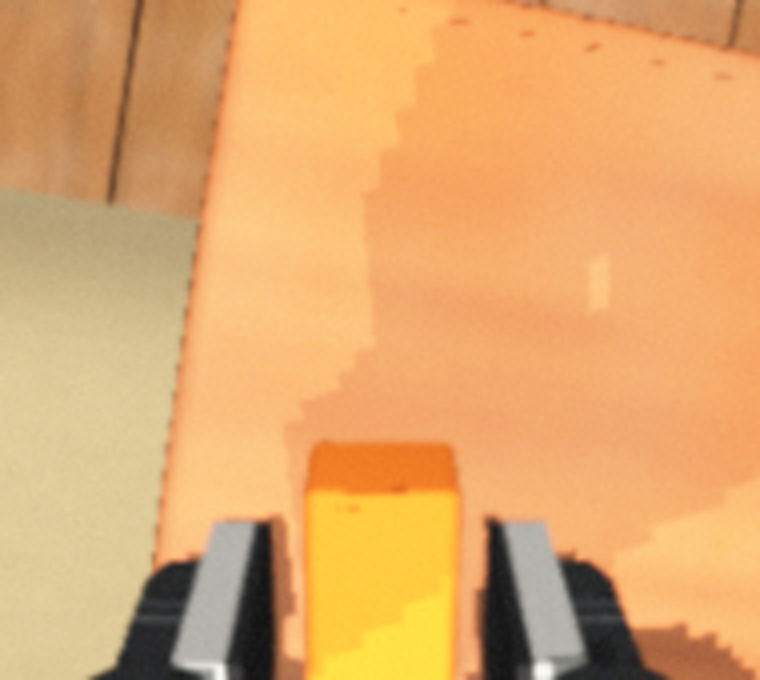

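The handle is centred between the pads. I'll grip firmly and lift.

Call:
step_arm([
  [-1,0,0,0,0,0,0],
  [-1,0,0,0,0,0,0],
  [-1,0,0,0,0,0,0],
  [-1,0,0,0,0,0,0],
  [-1,-0.01,0,0,0,0,0],
  [-1,-0.02,0,0,0,0,0],
  [-1,-0.03,0,0,0,0,0],
  [-1,0,0,0,0,0,0],
  [-1,0,0,0,0,0,0],
  [-1,0,0,0,0,0,0],
], newtons=100)

```text
clock: 52.6
tool_pos: [0.3831, -0.3294, 0.0452]
ee_rot: [-1.151, 1.245, 1.149]
ft_force: [0.1, -0.1, -1.4]
grip_width: 0.0143
```

```bash
python3 - <<'E'
from h import *
T=snap('wrist','w38',(180,120,370,290),4)
print(observe()['grip_width'])
plan([.3889,-.0750,.20],74.5)
E
```

```text
0.01456507185037472
tcp [ 0.3828 -0.3291  0.0448] shift units(before turn) [-0.2584  0.0237  0.4231] mm [-155.1   14.2  253.9] turn units [0.1211 0.0004 0.0006]
  shift if turned first [-0.2586  0.1034  0.4108]
```

View pics/w38.png

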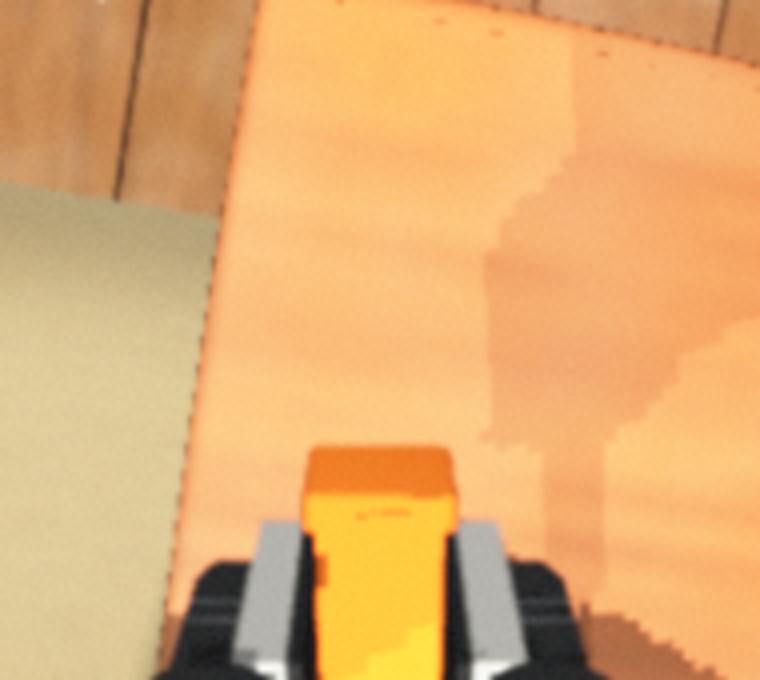

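Call:
step_arm([
  [-1,-0.045,0,0,0.06,0,0],
  [-1,-0.05,0,0,0.061,0,0],
  [-1,-0.05,0,0,0,0,0],
  [-1,-0.045,-0.001,0.03,0,0,0],
  [-1,-0.04,-0.001,0.045,0,0,0],
  [-1,-0.03,-0.001,0.05,0,0,0],
  [-1,0,-0.001,0.055,0,0,0],
  [-1,0,-0.001,0.055,0,0,0],
  [-1,0,0,0.041,0,0,0],
  [-1,0,0,0,0,0,0],
])

```text
clock: 53.48
tool_pos: [0.4303, -0.167, 0.2007]
ee_rot: [-1.01, 1.321, 1.012]
ft_force: [0.9, -0.5, -0.5]
grip_width: 0.0143
```

```bash
python3 - <<'E'
from h import *
T=snap('wrist','w39',(140,100,420,310),2.7);snap('scene','sc39',(255,130,435,280),4);snap('side','s39',(200,130,350,330),2.8)
print(observe()['grip_width'])
plan([.3889,-.0750,.20],74.5)
E
```

```text
0.014377630432991107
tcp [ 0.4297 -0.1707  0.2008] shift units(before turn) [0.0012 0.1081 0.1356] mm [ 0.7 64.9 81.4] turn units [ 0.0006 -0.0001  0.0003]
  shift if turned first [0.0013 0.1082 0.1355]
```

View pics/sc39.png

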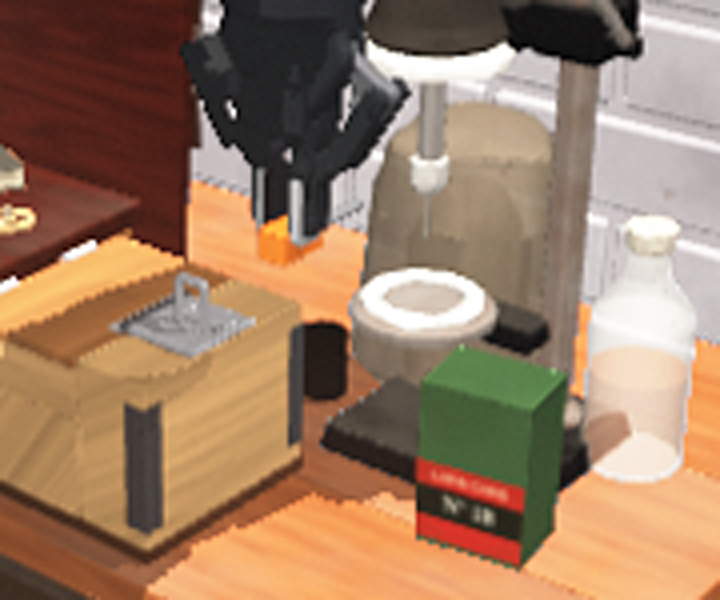

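View pics/s39.png

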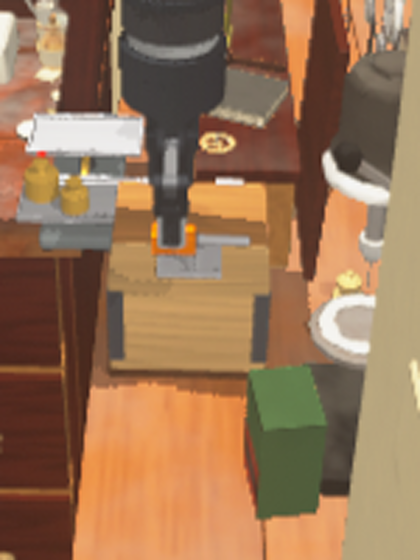

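Call:
step_arm([
  [-1,0,0.027,0.034,0,0,0],
  [-1,0,0.027,0.034,0,0,0],
  [-1,0,0.027,0.034,0,0,0],
  [-1,0,0.027,0.0335,0,0,0],
  [-1,0.04,0,0,0,0,0],
  [-1,0.04,0,0,0,0,0],
  [-1,0.03,0,0,0,0,0],
  [-1,0,0,0,0,0,0],
  [-1,0,0,0,0,0,0],
  [-1,0,0,0,0,0,0],
])

```text
clock: 54.47
tool_pos: [0.3899, -0.0758, 0.1361]
ee_rot: [-1.008, 1.324, 1.005]
ft_force: [0.2, 0.7, -0.3]
grip_width: 0.0146
```

```bash
python3 - <<'E'
from h import *
T=snap('wrist','w40',(140,100,420,310),2.7);snap('scene','sc40',(255,170,375,270),6);snap('side','s40',(220,180,320,280),6)
print(observe()['grip_width'],T[:3,3])
plan([.3889,-.0750,.1295],74.5)
E
```

```text
0.014545697443740555 [ 0.38993444 -0.07582113  0.13612851]
tcp [ 0.3905 -0.0756  0.1365] shift units(before turn) [0.0117 0.0029 0.0002] mm [7.  1.7 0.1] turn units [-0.0004  0.0003  0.0023]
  shift if turned first [0.0117 0.0028 0.0002]
```

View pics/sc40.png

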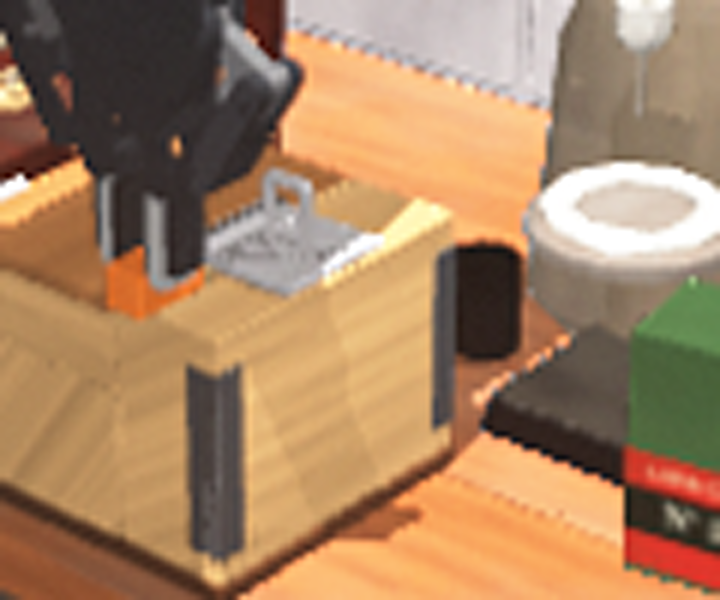

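View pics/s40.png

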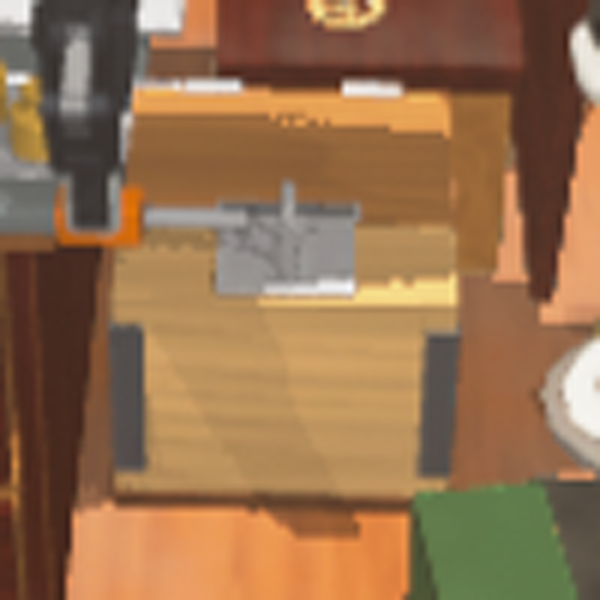

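View pics/w40.png

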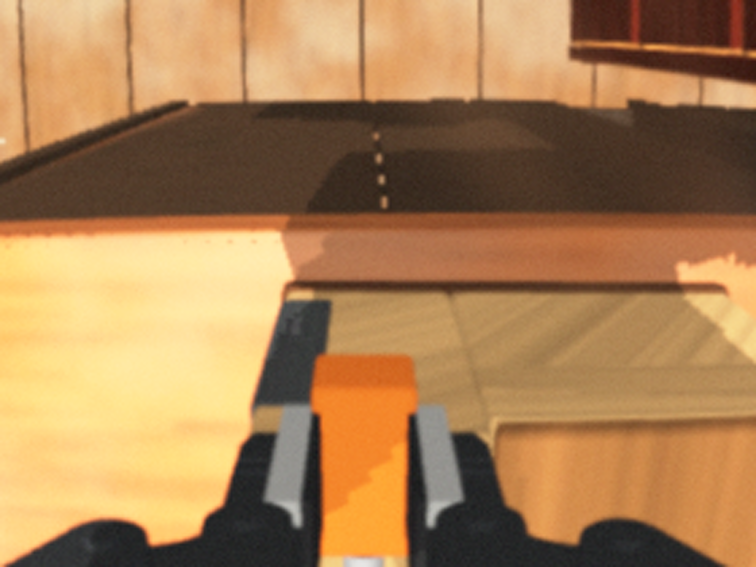

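```bash
python3 - <<'E'
from h import *
Y=np.array([-.9636,.2672,0]);
eye=np.array([.4607,-.0949,.130])
T=np.load('pics/s40.npy');tcp=T[:3,3]
tip=tcp-Y*.059+[0,0,-.0015];sho=tcp-Y*.017+[0,0,-.0015]
for n,P in [('tip',tip),('sho',sho),('eye',eye),('eyetop',eye+[0,0,.018]),('eyebase',eye-[0,0,.012])]:
    s=proj('side',P);c=proj('scene',P);print(n,P.round(4),'side crop',((s-[220,180])*6).round(0),'scene crop',((c-[255,170])*6).round(0))
E
```

```text
tip [ 0.4474 -0.0915  0.1351] side crop [238. 215.] scene crop [256. 218.]
sho [ 0.4069 -0.0802  0.1351] side crop [133. 213.] scene crop [181. 257.]
eye [ 0.4607 -0.0949  0.13  ] side crop [272. 225.] scene crop [280. 217.]
eyetop [ 0.4607 -0.0949  0.148 ] side crop [272. 190.] scene crop [279. 174.]
eyebase [ 0.4607 -0.0949  0.118 ] side crop [271. 249.] scene crop [280. 246.]
```

```bash
python3 - <<'E'
from h import *
Y=np.array([-.9636,.2672,0]);X=np.array([.2672,.9636,0]);Z=np.array([0,0,1.])
T=np.load('pics/s40.npy');tcp=T[:3,3]+[0.0005,0.0002,0.0003]
ax=tcp+[0,0,-.0015]
for dx in(-9,9):
  for dy in(-17,17):
    for dz in (-9,9):
      P=ax+X*dx/1e3+Y*dy/1e3+Z*dz/1e3
      print(dx,dy,dz,'scene crop10',((proj('scene',P)-[265,185])*12).round(0),'side crop',((proj('side',P)-[220,190])*12).round(0))
a=cv2.imread('pics/sc40_full.png')[185:230,265:325];b=cv2.imread('pics/s40_full.png')[190:235,220:285]
cv2.imwrite('pics/z40a.png',cv2.resize(a,None,fx=12,fy=12,interpolation=cv2.INTER_CUBIC))
cv2.imwrite('pics/z40b.png',cv2.resize(b,None,fx=12,fy=12,interpolation=cv2.INTER_CUBIC))
eye=np.array([.4607,-.0949,.130])
for dx,dz in [(-6.5,-12),(6.5,-12),(-6.5,12),(6.5,12)]:
  P=eye+X*dx/1e3+Z*dz/1e3;print('eye',dx,dz,((proj('scene',P)-[265,185])*12).round(0),((proj('side',P)-[220,190])*12).round(0))
E
```

```text
-9 -17 -9 scene crop10 [279. 390.] side crop [266. 367.]
-9 -17 9 scene crop10 [277. 302.] side crop [264. 295.]
-9 17 -9 scene crop10 [152. 457.] side crop [ 96. 364.]
-9 17 9 scene crop10 [149. 368.] side crop [ 92. 292.]
9 -17 -9 scene crop10 [207. 361.] side crop [272. 312.]
9 -17 9 scene crop10 [204. 273.] side crop [270. 241.]
9 17 -9 scene crop10 [ 79. 427.] side crop [104. 309.]
9 17 9 scene crop10 [ 76. 338.] side crop [100. 238.]
eye -6.5 -12 [466. 321.] [542. 398.]
eye 6.5 -12 [414. 301.] [543. 358.]
eye -6.5 12 [465. 207.] [543. 303.]
eye 6.5 12 [413. 188.] [545. 264.]
```

View pics/z40a.png

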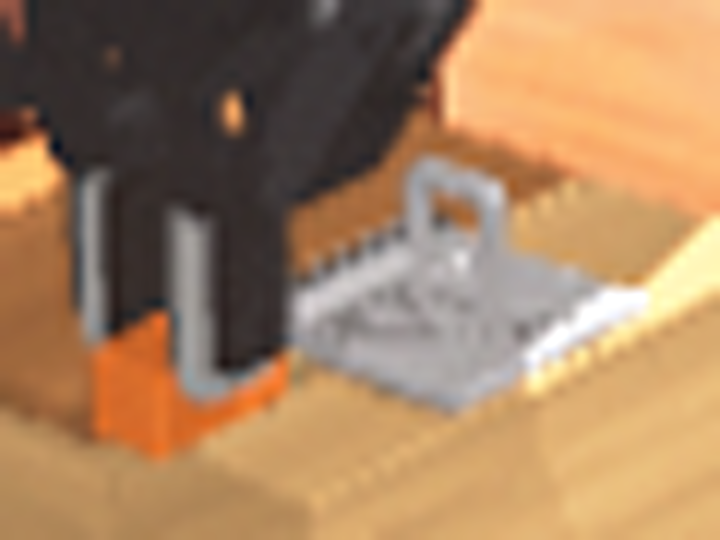

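View pics/z40b.png

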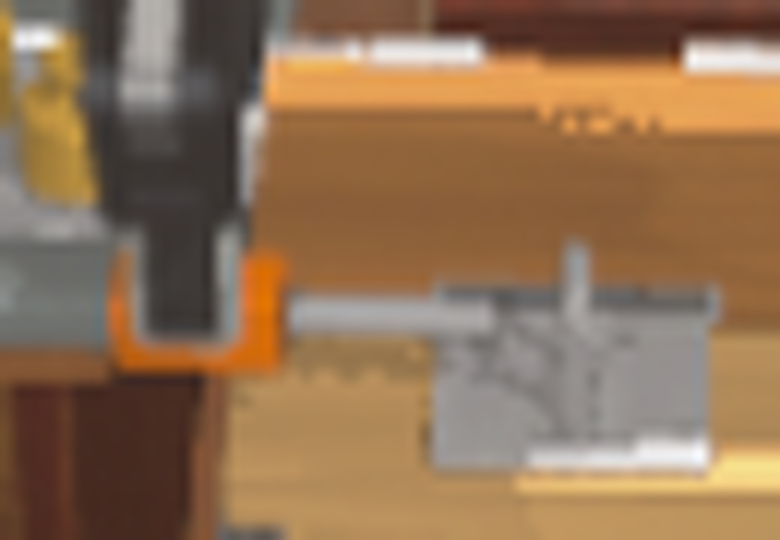

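Bias-corrected views put the pin axis within ~1 mm of the loop's centre laterally. I'll lower 3 mm and start inserting slowly.

Call:
step_arm([
  [-1,0.005,0,-0.001,0,0,0],
  [-1,0,0,0,0,0,0],
  [-1,0,-0.008,0,0,0,0],
  [-1,0,-0.008,0,0,0,0],
  [-1,0,-0.008,0,0,0,0],
  [-1,0,-0.008,0,0,0,0],
  [-1,0,-0.008,0,0,0,0],
  [-1,0,-0.008,0,0,0,0],
  [-1,0,0,0,0,0,0],
  [-1,0,0,0,0,0,0],
])

```text
clock: 55.45
tool_pos: [0.4173, -0.0834, 0.1323]
ee_rot: [-1.008, 1.324, 1.007]
ft_force: [-0.4, -0.1, -0.4]
grip_width: 0.0143
```

```bash
python3 - <<'E'
from h import *
snap('scene','sc41',(265,185,325,230),12);T=snap('side','s41',(220,190,285,235),12)
s=observe();print(s['grip_width'],s['ft_force'],T[:3,3])
plan([.4395,-.089,.1335],74.5)
E
```

```text
0.014655789543909187 [ 0.3299358   0.04374692 -1.61394415] [ 0.4169413  -0.08326302  0.13228287]
tcp [ 0.4168 -0.0832  0.1323] shift units(before turn) [-0.0019 -0.039   0.0008] mm [ -1.2 -23.4   0.5] turn units [0.0001 0.0002 0.0007]
  shift if turned first [-0.002  -0.039   0.0008]
```

View pics/sc41.png

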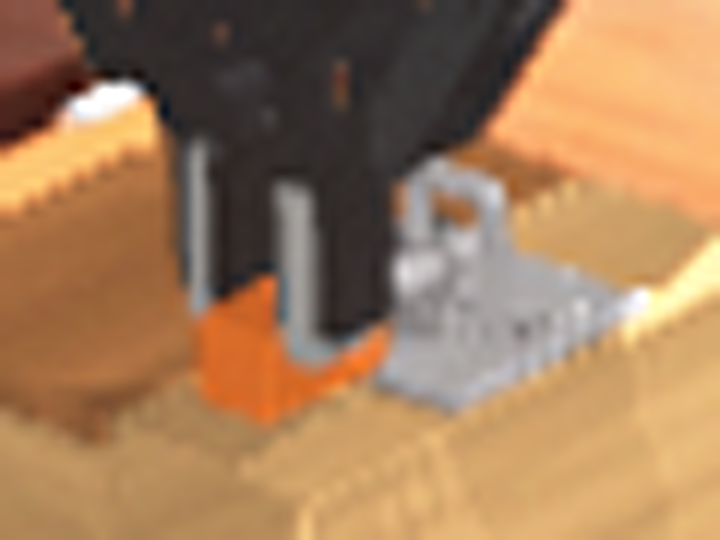

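View pics/s41.png

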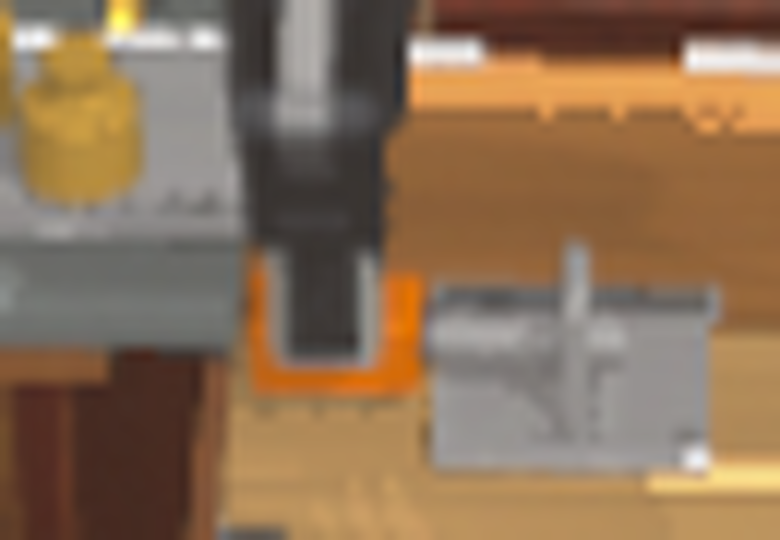

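The pin tip is through the loop, visible beyond the staple at (610,330), with no force. I'll push the rest in.

Call:
step_arm([
  [-1,0,-0.008,0,0,0,0],
  [-1,0,-0.008,0,0,0,0],
  [-1,0,-0.008,0,0,0,0],
  [-1,0,-0.008,0,0,0,0],
  [-1,0,-0.006,0,0,0,0],
  [-1,0,-0.004,0,0,0,0],
  [-1,0,0,0,0,0,0],
  [-1,0,0,0,0,0,0],
  [-1,0,0,0,0,0,0],
  [-1,0,0,0,0,0,0],
])

```text
clock: 56.38
tool_pos: [0.4411, -0.09, 0.1324]
ee_rot: [-1.008, 1.324, 1.007]
ft_force: [0.4, -0.2, -0.3]
grip_width: 0.0143
```

```bash
python3 - <<'E'
from h import *
snap('scene','sc42',(265,185,325,230),12);T=snap('side','s42',(220,190,285,235),12)
s=observe();print(s['grip_width'],s['ft_force'],T[:3,3])
plan([.4395,-.089,.1335],74.5)
E
```

```text
0.01473919201761279 [-0.30857218 -1.05163393 -1.08905369] [ 0.4411338  -0.08996932  0.132451  ]
tcp [ 0.4412 -0.09    0.1325] shift units(before turn) [-0.0017  0.0031  0.0008] mm [-1.   1.9  0.5] turn units [0.0001 0.0002 0.001 ]
  shift if turned first [-0.0017  0.0031  0.0008]
```

View pics/s42.png

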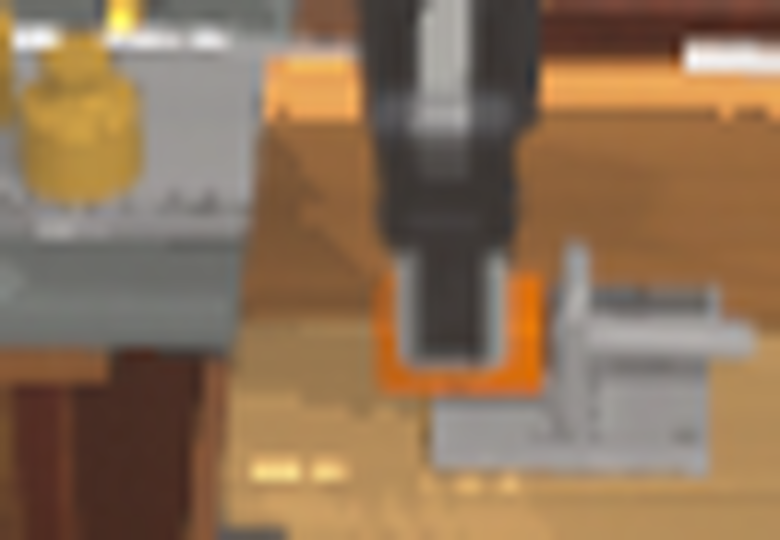

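View pics/sc42.png

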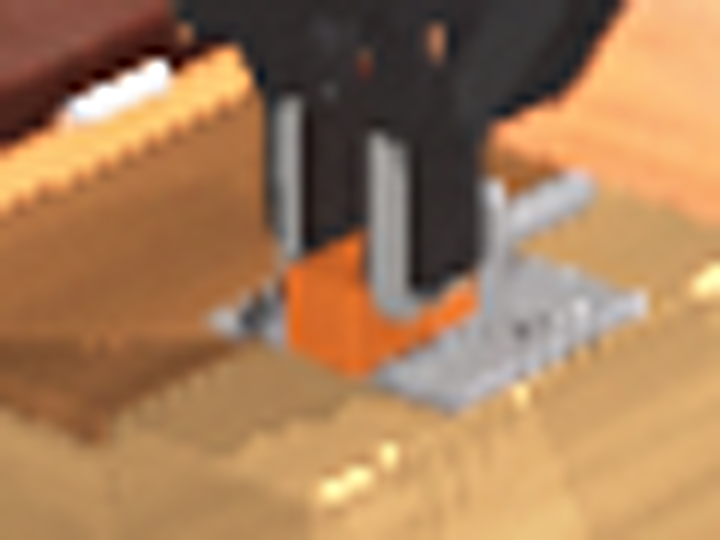

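The pin is through, with its shoulder ~6.6 mm from the loop centre and its tip ~35 mm beyond. I'll push 2 mm more, lower it onto the hasp, and release.

Call:
step_arm([
  [-1,0,-0.004,0,0,0,0],
  [-1,0.003,0,0,0,0,0],
  [-1,0.002,0,0,0,0,0],
  [-1,0,0,0,0,0,0],
  [-1,0,0,0,0,0,0],
  [-0.7,0,0,0,0,0,0],
  [-0.5,0,0,0,0,0,0],
  [-0.4,0,0,0,0,0,0],
  [-0.4,0,0,0,0,0,0],
  [-0.4,0,0,0,0,0,0],
], newtons=40)

```text
clock: 57.32
tool_pos: [0.4438, -0.0907, 0.1296]
ee_rot: [-1.009, 1.324, 1.006]
ft_force: [0.6, -0.0, -0.3]
grip_width: 0.0257
```

Call:
step_arm([
  [-0.3,0,0,0,0,0,0],
  [-0.3,0,0,0,0,0,0],
  [-0.3,-0.01,0,0,0,0,0],
  [-0.3,-0.02,0,0,0,0,0],
  [-0.3,-0.04,0,0,0,0,0],
  [-0.3,-0.06,0,0,0,0,0],
  [-0.3,-0.06,0,0,0,0,0],
  [-0.3,-0.04,0,0,0,0,0],
  [-0.3,0,0,0,0,0,0],
  [-0.3,0,0,0,0,0,0],
])

```text
clock: 58.15
tool_pos: [0.4446, -0.0909, 0.2693]
ee_rot: [-1.01, 1.321, 1.004]
ft_force: [0.3, -0.8, -0.1]
grip_width: 0.03
```

```bash
python3 - <<'E'
from h import *
snap('scene','sc43',(255,170,345,240),8);snap('side','s43',(220,190,285,235),12);T=snap('wrist','w43')
s=observe();print(s['grip_width'],s['ft_force'],T[:3,3])
E
```

```text
0.029542484721672188 [ 0.07893826  0.15108418 -0.48876273] [ 0.44297437 -0.09054859  0.26682419]
```

View pics/s43.png

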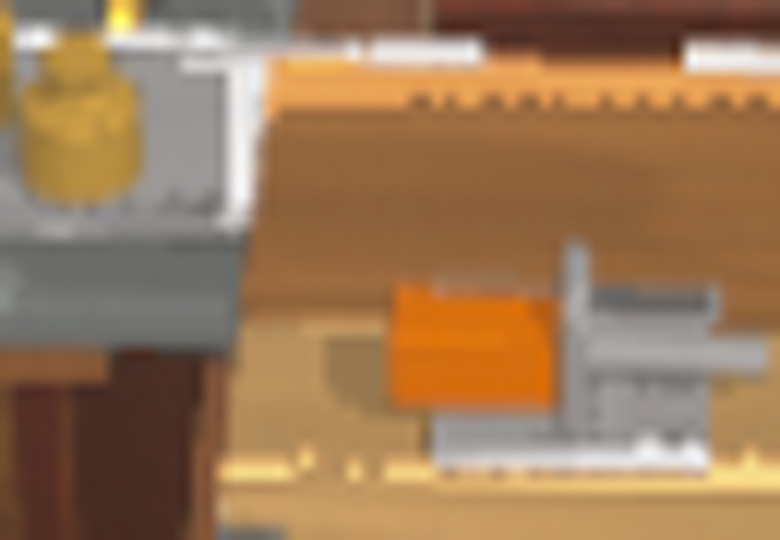

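View pics/sc43.png

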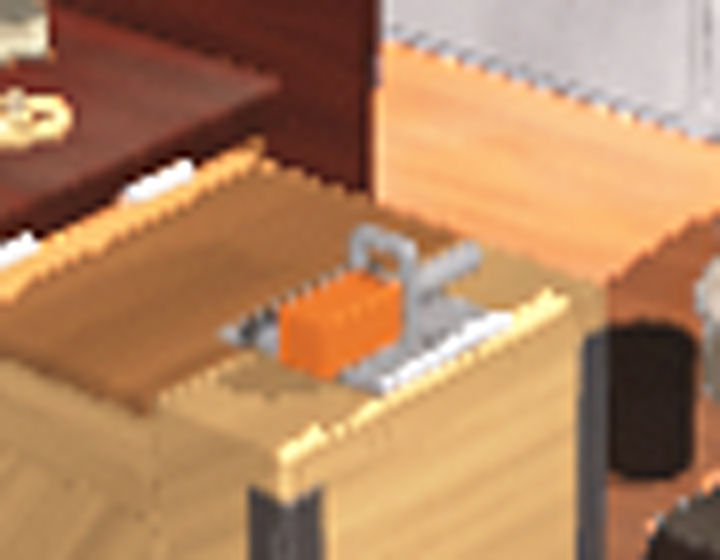

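View pics/w43.png

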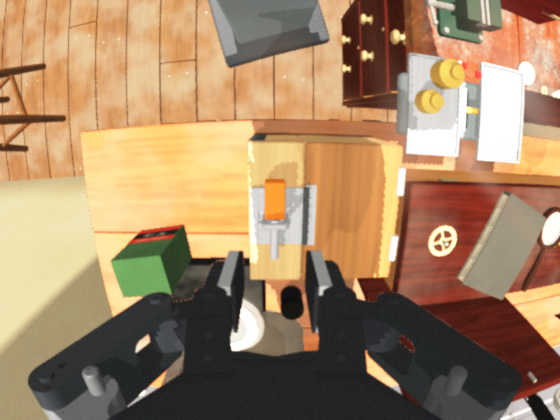

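```bash
python3 - <<'E'
from cell import *
s=observe();print(s['clock'],s['joint_vel'].round(4),s['ft_force'].round(2))
print(hand_in())
E
```

```text
58.3 [-0.0009  0.0059 -0.0081 -0.0003 -0.0006 -0.0007] [ 0.08  0.15 -0.49]
the job is handed in; nothing more can be done
None
```

I handed the job in at about 58 s. All four stages looked complete in my last camera checks, but `hand_in()` gave no verdict.

- **Weighing:** There were three tins, so I stood both brass weights on pan B. The beam came level, with both pan edges measuring 73.6 mm at the same height. It stayed level for over a second with the gripper open above it.
- **Tins and lid:** All three tins lay flat in a row in the chest well before I closed the lid. The lid looked flush afterwards.
- **Hasp and pin:** The hasp lies flat with the staple through its slot. The pin went in from the robot's side and rests level on the hasp. Its shoulder is about 4–5 mm from the loop's middle and its tip about 37 mm beyond. The gripper was open and clear when I handed in.

- **Not checked:** After closing the lid I did not look again specifically at the wooden pot or the watch dial. Nothing I did went near them.
- **Disagreement between views:** The side and wrist views differed by about 1–3 mm on where the staple sits along the pin. That is within the tolerance.
- **Grip and weights:** I saw no grip slip, and neither weight was knocked out of place.

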